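# Slide the return box under the drop spout and tip the spent gas filters in

## Robot

A 6-joint arm with a two-finger parallel gripper is mounted at the origin on the work surface. World frame = base frame: x ahead of the robot, y to its left, z up, the work surface at z = 0. Lengths are in m, angles in rad, forces in N, time in s.
With the tool pointing down it reaches from about 0.425 to 0.95 m from the base axis. Payload 3.5 kg.
Tool frame: the origin (TCP) lies on the centre line of the jaws, within the pads' length; the fingertips stand tip_extent ahead of it and the grasp point (between the pads) lies 2 mm behind it (tip_extent is the distance from the TCP to the fingertips, in m); z points along the fingers, y is the direction in which the jaws open and shut (so a half turn about z gives the same grasp; the last joint's range is limited). The gripper opens to 85 mm and grips with 20 to 120 N. Pads are 22 mm wide; open, the fingers measure 114 mm over their backs; the gripper's body (76 mm by 85 mm) begins 54 mm behind the grasp point. The pads swing forward as they close: fully open they stand 13 mm farther back than shut.
Start: joints at [1.161, 0.286, 1.577, -0, 1.279, -0.15], TCP at [0.173, 0.652, 0.248] pointing down, gripper open.
Joint ranges: [-2.77, 2.77], [-0.9, 2.22], [0.21, 2.48], [-1.53, 4.67], [0.24, 2.81], [-2.84, 2.84]. Speed limits (rad/s): [2.79, 2.79, 3.14, 3.14, 3.14, 3.14].

## Interface

Orientations are given as a unit quaternion [x, y, z, w].
In Python, from plant import * gives the robot as it stands.
- The arm moves only by the shell command python3 -m crank 'ROWS' [FORCE]. ROWS is JSON, a list of rows, each a list of 7 numbers: the gripper's target within -1 to 1 (shut at 1, half-way at 0, fully open at -1), then the shift along the tool's x, y, z in cm, then the turn, a rotation vector about the tool's x, y, z in degrees. In form: [[fingers, tx, ty, tz, wx, wy, wz], ...]. A call has 1 to 5 rows; each row shifts and turns the commanded pose from where the row before left it, along the tool's axes as they then stand; what a row does not reach is not made up. A row lasts 1/10 s, in which the tool goes at most 50 mm and 8.59 degrees, less where a joint would pass 70% of its speed; a pose out of reach is approached as far as the arm can. A call is refused whole if a number of a shift passes 5 or a number of a turn 8.59, either way. A call with a gripper value outside its range is refused whole. The fingers move at their own pace and stop on an object; FORCE is the grip in N (left out, the last holds). Time passes only in rows, so rows that do not move let the fingers close. It gives the time, the measured TCP pose, the force and the opening at its end, in the units of the state.
- get_state(): the state, without advancing time (a new reading comes with each control period).
- read_camera(name): name is "scene" or "side" or "wrist"; returns a dict with "color" (480x640x3 uint8, red, green, blue), "vfov" (degrees; the focal length in pixels is half the picture's height over the tangent of half this angle, whatever the lens; pixels are square), "cx", "cy" (the principal point, pixels), "cam_to_world" (4x4, takes a point from camera to world coordinates). Camera axes: x right, y up, looking along -z (the intrinsics and any distortion apply to the point x, -y, -z); pixel columns grow to the right and rows downward; lengths in m; the calibration is good to about 2 mm. A picture is of the moment at which its call begins. There is no depth.
- sign_off(): hands the job in, once; it reports no verdict.
Trained networks look in the newest picture that a camera, given by its name, has taken for a name from the list of things; names that differ only in an ending like _2 or _b are one class to them, and where a whole thing is asked for, a point or a joint stands for the part that bears it (a point fixed in the world has none). Each returns a list of dicts, best first, with "p" (0 to 1); they miss things now and then, are a little off and sometimes report something else, mostly with a low value. They report only what shows in the picture. A call takes as long as a camera call.
- trace(thing, camera): "pixels" (480x640 bool, what is visible of it) and "location" ([column, row] in pixels, amid what is visible of it).
- place_of(thing, camera): "location" ([column, row] in pixels: a listed point, or the origin of a listed thing).
The state is a dict: "time": time; "qpos": joint angles; "dq": joint speeds; "joint_efforts": joint torques, N m; "eef_pos": TCP position; "tcp_rot": TCP orientation; "contact_force": force on the tool from outside, world axes, zero at the start; "wrist_torque": the same for the moment, N m; "opening": opening from 0.0 (shut) to 1.0 (fully open).
Only numpy, scipy, OpenCV 4.12 (cv2) and the standard library are available. Lean on these libraries where they do the work, as an engineer would, in place of code of your own. Each camera call takes 0.05 s, during which the arm holds its last target.

## Task

Push the white box along its rail until it stands centred under the fixed spout of the hopper, its front wall level with the two small dark index blocks beside the rail. Then pick up the scoop by its handle and tip its three spent filters into the hopper so that they all drop into the box. Set the empty scoop back down upright on the bench and let go, and do not shift the other loose things standing around.

Things in the scene. Friction and masses are not known exactly. Their poses are not given: they have to be found in the camera images.
- station: Fixed aluminium hopper on two posts above a slide rail. Origin on the bench straight below the spout's middle; x = push direction, along the rail, away from the robot; y across; z up. Base plate x -250 to +110, y +-70 mm (+-105 at the posts). Posts 20 mm square at x +30, y +-87, 210 high. Two dark index blocks 12 mm square, 30 high, at x -60, y +-78. Its place and yaw vary.
- spout (a point): Centre of the spout's lower opening, 76 x 110 mm (x, y), 115 mm above the bench.
- hopper_rim (a point): Middle of the hopper's front rim (station x -97 mm, 192 mm high). From here the front panel slopes down to the spout, overhanging the place where the box is pushed. The mouth, open on top, reaches from here 162 mm along station x, 110 mm wide inside; side cheeks (outer faces y +-59 mm) rise to 214 mm, the back board at x +69 mm to 270 mm.
- carriage (a joint): How far (m) the white box stands along the rail, along station x: 0 = centred under the spout, negative = short of it, towards the robot; range -0.17 to +0.05, with no stop at 0. The box stays where it is left; sliding takes about 2 N plus 6 N per m/s.
- box_front (a point): Middle of the top edge of the front wall (outer face, towards the robot) of the white open box, 95 mm above the bench. The box is 120 mm long (x), 130 mm wide (y), walls and floor 4 mm, from 18 to 95 mm above the bench; its centre lies 60 mm behind this point. This point is level with the index blocks' centres (station x -60 mm) when the joint reads 0.
- box_floor (a point): Centre of the inner floor of the white box, 22 mm above the bench; the inside is 112 x 122 mm (x, y) and 73 mm deep.
- scoop: Loose steel scoop, 0.22 kg, 145 mm long (x), 78 wide (y), closed at the back (-x), open in front (+x). Origin on its underside in the middle, z up. The floor leans back 12 degrees, so the filters rest against the back; they roll out over the lip only when it is tipped nose down clearly more (30 to 40 degrees empties it). Walls reach 73 mm up in front, 50 at the back. Stands left or right of the station.
- scoop_grip (a point): Middle of the grip area of the scoop's flat upright black handle plate, at x -40, y 0, z 95 mm in the scoop's frame: pinch it across y. The plate is 10 mm thick (y), x -78 to -16 mm, z 60 to 115 mm, over the scoop's rear.
- scoop_lip (a point): Middle of the scoop's front lip (top edge of the floor's front end): x +63, y 0, z +32 mm in the scoop's frame.
- filter0: One of the three spent inline gas filters in the scoop: steel cylinder 32 mm in diameter and 50 mm long with a brass stub at either end, 62 mm long overall, about 60 g (42 to 84 g). Origin at its centre, y along its length.
- filter1: One of the three spent inline gas filters in the scoop: steel cylinder 32 mm in diameter and 50 mm long with a brass stub at either end, 62 mm long overall, about 60 g (42 to 84 g). Origin at its centre, y along its length.
- filter2: One of the three spent inline gas filters in the scoop: steel cylinder 32 mm in diameter and 50 mm long with a brass stub at either end, 62 mm long overall, about 60 g (42 to 84 g). Origin at its centre, y along its length.
- pump: Bystander: small black vacuum pump, 100 x 90 x 117 mm, on the side of the station where the scoop is not. Origin under its centre.
- bottle: Bystander: white bottle, 64 mm in diameter, 170 mm high, behind the scoop (seen from the robot). Origin under its centre.
- jar: Bystander: amber jar, 56 mm in diameter, 75 mm high, near the scoop. Origin under its centre.
- rack: Bystander: blue rack block, 110 x 80 x 59 mm, behind the pump. Origin under its centre.
- wrench: Bystander: wrench, 160 mm long, lying flat near the pump, on the robot's side of it.

How it is judged:
On the way, in this order (a step that is already met when the one before it is completed fails the run):
1. the white box stands centred under the spout (within 15 mm along the rail), at rest, with all three filters still in the scoop (value of joint carriage between -0.015 and 0.015 m and velocity of joint carriage between -0.02 and 0.02 m/s and distance between each of filter0, filter1, filter2 and scoop below 0.085 m), for 0.3 s.
2. the scoop is tipped over the hopper: tilted more than 0.2 rad, its lip over the hopper (within 100 mm of the spout's centre, seen from above) and above 170 mm, the box still under the spout (value of joint carriage between -0.015 and 0.015 m and angle between scoop's own z axis and vertical above 0.2 rad and horizontal distance between scoop_lip and station below 0.1 m and height (world z) of scoop_lip above 0.17 m), for 0.1 s.
At the end, for the whole second after the job is handed in: The box is centred under the spout within 15 mm along the rail; all three filters lie at rest inside the box; the scoop stands upright on the bench (tilt below 0.08 rad, underside within 8 mm of the bench), at rest (value of joint carriage between -0.015 and 0.015 m and x of filter0 in the frame of box_floor between -0.058 and 0.058 m and y of filter0 in the frame of box_floor between -0.063 and 0.063 m and z of filter0 in the frame of box_floor between 0 and 0.073 m and linear speed of each of filter0, filter1, filter2 below 0.05 m/s and x of filter1 in the frame of box_floor between -0.058 and 0.058 m and y of filter1 in the frame of box_floor between -0.063 and 0.063 m and z of filter1 in the frame of box_floor between 0 and 0.073 m and x of filter2 in the frame of box_floor between -0.058 and 0.058 m and y of filter2 in the frame of box_floor between -0.063 and 0.063 m and z of filter2 in the frame of box_floor between 0 and 0.073 m and height (world z) of scoop between -0.008 and 0.008 m and angle between scoop's own z axis and vertical below 0.08 rad and linear speed of scoop below 0.03 m/s); the robot touches nothing.
It fails at once if one of the other loose things (pump, bottle, jar, rack, wrench) is shifted by more than 30 mm (distance of any of pump, bottle, jar, rack, wrench from where it was at the start of the episode above 0.03 m).
It also fails if it takes over 72 s, if anything falls off the work surface, if the arm or the gripper's body presses on something with over 40 N, if the wrist force passes 120 N, or if a joint passes its speed limit or range.

## Working session

There is one attempt and no reset: what is moved stays moved. The work goes in short steps, Python scripts to look and compute and a shell command to move; the robot and the scene stay as the last step left them, time stands still between calls to the robot, and variables do not carry over. Pictures are saved under pics/ and viewed, and the job is handed in when it is done.

```bash
ls; mkdir -p pics; python3 - <<'E'
from plant import *
import cv2
print(get_state())
for n in ["scene","side","wrist"]:
    r=read_camera(n); cv2.imwrite(f"pics/{n}0.png",r["color"][:,:,::-1])
    print(n,{k:v for k,v in r.items() if k!="color"})
E
```

```text
pics
{'time': 0.0, 'qpos': array([ 1.16098290e+00,  2.87206779e-01,  1.57817485e+00,  1.13646182e-05,
        1.27858640e+00, -1.49996832e-01]), 'dq': array([-5.79075036e-05, -9.09655511e-04,  1.20253707e-04, -2.81771725e-04,
        1.95993725e-04, -4.14190919e-04]), 'joint_efforts': array([-1.36761500e-03, -4.05985379e+01, -2.92623228e+01, -2.49933428e-04,
        5.93260105e-03,  6.96583005e-07]), 'eef_pos': array([0.17312967, 0.65178546, 0.24692087]), 'tcp_rot': array([ 1.29544750e-01,  9.91572865e-01, -1.13996171e-03, -3.33343585e-04]), 'contact_force': array([0.04041985, 0.06266064, 0.35827479]), 'wrist_torque': array([-0.00802619,  0.00270668,  0.01864245]), 'opening': 1.0006152570627265}
scene {'vfov': 45.700730790844645, 'cx': 323.84555070760143, 'cy': 240.58552329439306, 'cam_to_world': array([[ 0.85879536, -0.44727105,  0.24983822,  0.83870204],
       [ 0.51216291,  0.73749991, -0.44020794, -0.60582468],
       [ 0.0126366 ,  0.50600641,  0.86243715,  1.27421116],
       [ 0.        ,  0.        ,  0.        ,  1.        ]])}
side {'vfov': 44.571465802289026, 'cx': 315.7626409908322, 'cy': 235.36563990627292, 'cam_to_world': array([[ 0.77272071,  0.46479449, -0.43228323,  0.01577125],
       [-0.63443556,  0.54424663, -0.54889628, -0.64782219],
       [-0.01985528,  0.69839938,  0.71543279,  0.97797277],
       [ 0.        ,  0.        ,  0.        ,  1.        ]])}
wrist {'vfov': 63.51844041117836, 'cx': 316.0845960531618, 'cy': 242.09527650325853, 'cam_to_world': array([[ 0.25707108, -0.91670135, -0.3058972 ,  0.09471494],
       [ 0.96638845,  0.24293492,  0.08411895,  0.67394797],
       [-0.00279884, -0.31724007,  0.94834113,  0.37209541],
       [ 0.        ,  0.        ,  0.        ,  1.        ]])}
```

View pics/scene0.png

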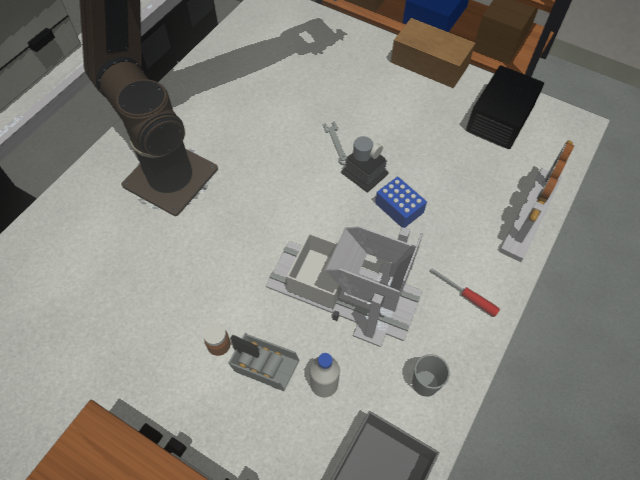

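View pics/side0.png

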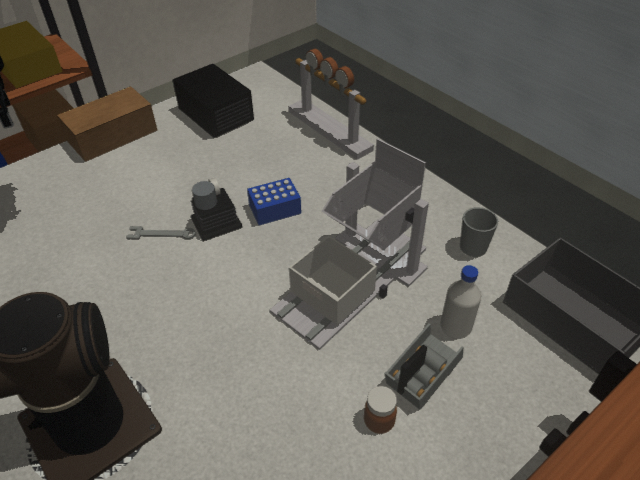

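View pics/wrist0.png

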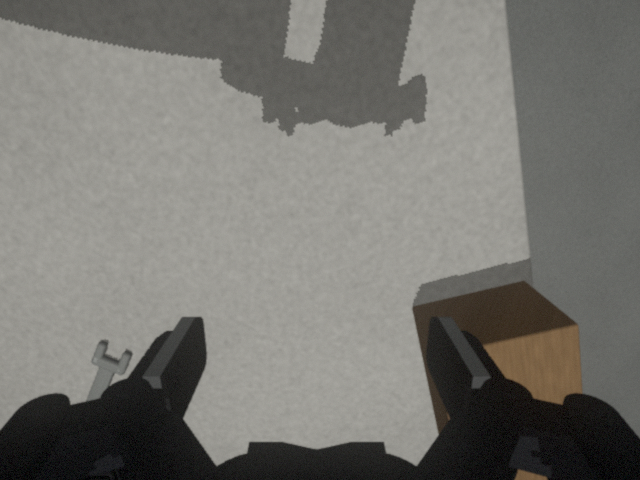

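The scene and side views agree. The box is short of the hopper at about (310,270) in scene, the scoop with three filters is at (265,360), and the jar is right behind its handle. The bottle is in front of its lip, and the pump, rack and wrench are on the far side.

```bash
cat > h.py <<'E'
from plant import *
import numpy as np, cv2
from scipy.spatial.transform import Rotation as R
from scipy.optimize import least_squares
def ray(cam,px):
    f=240/np.tan(np.radians(cam["vfov"]/2)); T=cam["cam_to_world"]
    d=T[:3,:3]@np.array([(px[0]-cam["cx"])/f,-(px[1]-cam["cy"])/f,-1]); return T[:3,3],d/np.linalg.norm(d)
def proj(cam,P):
    f=240/np.tan(np.radians(cam["vfov"]/2)); T=cam["cam_to_world"]
    p=T[:3,:3].T@(np.asarray(P)-T[:3,3]); return np.array([cam["cx"]+f*p[0]/-p[2],cam["cy"]-f*p[1]/-p[2]])
def onz(cam,px,z):
    o,d=ray(cam,px); return o+d*(z-o[2])/d[2]
def tri(obs):
    A=0;b=0
    for c,px in obs:
        o,d=ray(c,px); M=np.eye(3)-np.outer(d,d); A=A+M; b=b+M@o
    P=np.linalg.solve(A,b); return P,[np.linalg.norm(proj(c,P)-px) for c,px in obs]
E
python3 - <<'E'
from h import *
np.set_printoptions(precision=4,suppress=True)
c={n:read_camera(n) for n in("scene","side")}
for t in "station spout hopper_rim box_front box_floor scoop scoop_grip scoop_lip filter0 filter1 filter2 pump bottle jar rack wrench".split():
    obs=[]
    for n in c:
        r=place_of(t,n)
        if r: obs.append((c[n],r[0]["location"])); print(t,n,[(np.round(q["location"],1),round(q["p"],2)) for q in r[:3]])
    if len(obs)==2: print("   ",*tri(obs))
E
```

```text
station scene [(array([295.5, 254.8]), 0.65), (array([370. , 298.9]), 0.56), (array([246.2, 348.9]), 0.48)]
station side [(array([369.4, 263. ]), 0.56)]
    [ 0.5059 -0.1516  0.2183] [np.float64(10.415192323952141), np.float64(12.487938930095467)]
spout scene [(array([373.3, 277. ]), 0.79)]
spout side [(array([375.2, 224.5]), 0.57)]
    [ 0.6496 -0.0422  0.1186] [np.float64(0.8533419159661868), np.float64(0.9292580811444558)]
hopper_rim scene [(array([337.4, 247. ]), 0.67)]
hopper_rim side [(array([345.4, 221.7]), 0.76), (array([330.9, 285.7]), 0.46)]
    [ 0.5585 -0.0514  0.19  ] [np.float64(0.17862007037938293), np.float64(0.20382365298145635)]
box_front scene [(array([298.3, 255.2]), 0.86)]
box_front side [(array([310.6, 283.4]), 0.73), (array([372.4, 261. ]), 0.3)]
    [ 0.4625 -0.063   0.087 ] [np.float64(1.1616264776371383), np.float64(1.4081991395097173)]
box_floor scene [(array([322.5, 275.3]), 0.65)]
box_floor side [(array([330.8, 288.3]), 0.96), (array([406.4, 382.9]), 0.66), (array([419. , 372.7]), 0.42)]
    [ 0.5223 -0.0507  0.0157] [np.float64(0.011648550968898361), np.
[... 1980 characters left out ...]
 [np.float64(2.3356570685662392), np.float64(2.6424425572279366)]
jar scene [(array([220.1, 342.7]), 0.89), (array([258.2, 358.3]), 0.67), (array([290.2, 376.2]), 0.32)]
jar side [(array([378.9, 420.4]), 0.58), (array([404. , 386.1]), 0.47)]
    [ 0.4024 -0.3211 -0.0061] [np.float64(1.2928932283392558), np.float64(1.718176679006925)]
rack scene [(array([396.9, 209.3]), 0.75)]
rack side [(array([454.2, 324.2]), 0.69)]
    [ 0.6056 -0.1706  0.2609] [np.float64(101.71036196599105), np.float64(116.06123417797805)]
wrench scene [(array([336. , 143.7]), 0.74)]
wrench side [(array([161.5, 234.5]), 0.71)]
    [ 0.3328  0.3425 -0.002 ] [np.float64(0.0546419774535572), np.float64(0.06702776425347699)]
```

```bash
cat > ov.py <<'E'
from h import *
def pose(x,y,a): 
    T=np.eye(4);T[:2,:2]=[[np.cos(a),-np.sin(a)],[np.sin(a),np.cos(a)]];T[:2,3]=x,y;return T
def ap(T,p): return T[:3,:3]@np.array(p)+T[:3,3]
def boxe(x0,x1,y0,y1,z0,z1):
    c=[(x,y,z) for x in(x0,x1) for y in(y0,y1) for z in(z0,z1)]
    return [(a,b) for i,a in enumerate(c) for b in c[i+1:] if sum(u!=v for u,v in zip(a,b))==1]
def draw(img,cam,T,es,col,s,o):
    for a,b in es:
        p=[(int(v) for v in (proj(cam,ap(T,np.array(q)/1000))-o)*s) for q in(a,b)]
        cv2.line(img,tuple(p[0]),tuple(p[1]),col,1,cv2.LINE_AA)
def station_e(carr=None):
    e=boxe(-250,110,-70,70,0,0)
    for y in(-87,87): e+=boxe(20,40,y-10,y+10,0,210)
    for y in(-78,78): e+=boxe(-66,-54,y-6,y+6,0,30)
    e+=boxe(-38,38,-55,55,115,115)
    e+=[((-97,-55,192),(-97,55,192)),((69,-59,270),(69,59,270))]
    return e
def box_e(c): c*=1000; return boxe(c-60,c+60,-65,65,18,95)
def scoop_e(): return boxe(-78,-16,-5,5,60,115)+[((-72,-39,50),(-72,39,50)),((63,-39,32),(63,39,32)),((-72,-39,0),(-72,39,0)),((-72,-39,50),(70,-39,73)),((-72,39,50),(70,39,73)),((72,-39,0),(72,39,0)),((-72,-39,0),(72,-39,0)),((-72,39,0),(72,39,0))]
def overlay(name,cam,S,c,K,rect,s):
    x0,y0,x1,y1=rect
    img=cv2.resize(cam["color"][y0:y1,x0:x1,::-1],None,fx=s,fy=s,interpolation=cv2.INTER_CUBIC)
    img=cv2.convertScaleAbs(img,alpha=1.4); o=np.array([x0,y0])-0.5+0.5/s
    draw(img,cam,S,station_e(),(0,0,255),s,o); draw(img,cam,S,box_e(c),(0,255,0),s,o)
    if K is not None: draw(img,cam,K,scoop_e(),(255,0,255),s,o)
    cv2.imwrite(name,img)
E
python3 - <<'E'
from ov import *
c={n:read_camera(n) for n in("scene","side")}
def ob(t,z): return [(c[n],np.array(r[0]["location"])) for n in c if (r:=place_of(t,n))]
pts=[("spout",(0,0,.115),0),("hopper_rim",(-.097,0,.192),0),("box_front",(-.06,0,.095),1),("box_floor",(0,0,.022),1)]
O=[(ob(t,0),p,k) for t,p,k in pts]
def f(v):
    S=pose(*v[:3]); r=[]
    for o,p,k in O:
        for cam,px in o: r+=list(proj(cam,ap(S,(p[0]+k*v[3],p[1],p[2])))-px)
    return r
s=least_squares(f,[.65,-.042,.1,-.128],loss="soft_l1"); print(s.x,np.round(f(s.x),1))
O2=[(ob(t,0),p) for t,p in [("scoop_grip",(-.04,0,.095)),("scoop_lip",(.063,0,.032)),("scoop",(0,0,0))]]
g=lambda v:[q for o,p in O2 for cam,px in o for q in proj(cam,ap(pose(*v),p))-px]
k=least_squares(g,[.53,-.305,.1],loss="soft_l1"); print(k.x,np.round(g(k.x),1))
S=pose(*s.x[:3]);K=pose(*k.x)
overlay("pics/o1.png",c["scene"],S,s.x[3],K,(210,210,450,390),3.3)
overlay("pics/o2.png",c["side"],S,s.x[3],K,(260,130,500,410),2.1)
E
```

```text
[ 0.64993354 -0.04412373  0.12521341 -0.13356898] [-0.000e+00  5.000e-01  4.000e-01 -4.300e+00 -5.500e+00  6.000e-01
 -7.580e+01 -1.494e+02  5.000e-01  1.000e-01  1.100e+00 -1.800e+00
 -2.900e+00 -2.000e-01 -3.000e-01  1.700e+00]
[ 0.52940263 -0.31439248  0.12719658] [ 0.1 -0.3  1.1 -2.1 -0.7 -1.5 -0.2  1.7  0.9 -2.5  4.   1.1]
```

View pics/o1.png

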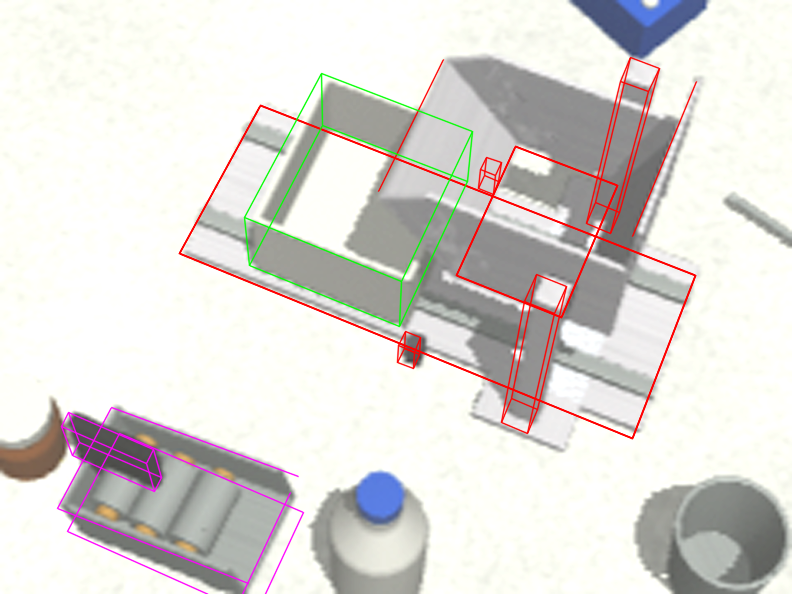

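View pics/o2.png

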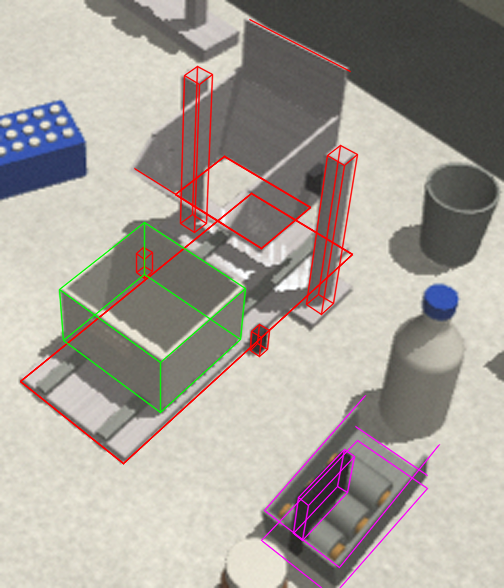

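```bash
cat >> h.py <<'E'
def down(th): # tool-down with tool x heading th(deg)
    t=np.radians(th); x=np.array([np.cos(t),np.sin(t),0]); z=np.array([0,0,-1.]); return R.from_matrix(np.c_[x,np.cross(z,x),z])
def tilted(th,tilt): # then tilt so that tool z leans toward -tool x direction heading (forward) by tilt deg
    return down(th)*R.from_euler('y',-tilt,degrees=True)
def plan(tgts,grip,step=4.0,ang=8.0,start=None):
    """tgts: list of (pos, R). prints rows"""
    s=get_state(); p=s["eef_pos"].copy(); q=R.from_quat(s["tcp_rot"])
    if start: p,q=start
    out=[]
    for P,Q in tgts:
        P=np.asarray(P,float); d=P-p; w=(q.inv()*Q).as_rotvec(degrees=True)
        n=int(max(1,np.ceil(np.linalg.norm(d)*100/step),np.ceil(np.abs(w).max()/ang)))
        p0=p.copy()
        for i in range(n):
            t=q.inv().apply(p0+d*(i+1)/n-p)*100; row=[grip]+[round(float(v),2)+0 for v in t]+[round(float(v),2)+0 for v in w/n]
            p=p+q.apply(np.array(row[1:4])/100); q=q*R.from_rotvec(row[4:],degrees=True); out.append(row)
    for i in range(0,len(out),5): print(out[i:i+5])
    print("end",np.round(p,4),np.round(q.as_matrix()[:,2],3))
E
python3 - <<'E'
import plant; print([ (k,getattr(plant,k)) for k in dir(plant) if not k.startswith('_')][:40])
from h import *
Q=down(187)
plan([([.42,.38,.26],down(187)),([.43,-.071,.26],Q),([.425,-.071,.18],Q)],1)
E
```

```text
[('Unreachable', <class 'plant.Unreachable'>), ('get_state', <function make.<locals>.<lambda> at 0x7fa23ea50680>), ('place_of', <function make.<locals>.keyed.<locals>.call at 0x7fa23ea50a40>), ('read_camera', <function make.<locals>.drawn_camera at 0x7fa23ea50180>), ('sign_off', <function connect.<locals>.done at 0x7fa23e9c77e0>), ('tip_extent', 0.017), ('trace', <function make.<locals>.keyed.<locals>.call at 0x7fa23ea50860>)]
[[1, -3.08, -2.0, -0.12, 0.0, 0.0, -2.19], [1, -3.01, -2.11, -0.11, 0.0, 0.0, -2.19], [1, -2.92, -2.23, -0.12, 0.0, 0.0, -2.19], [1, -2.83, -2.34, -0.12, 0.0, 0.0, -2.19], [1, -2.75, -2.44, -0.11, 0.0, 0.0, -2.19]]
[[1, -2.64, -2.55, -0.12, 0.0, 0.0, -2.19], [1, -2.55, -2.65, -0.12, 0.0, 0.0, -2.19], [1, -2.45, -2.74, -0.11, 0.0, 0.0, -2.19], [1, -2.34, -2.84, -0.12, 0.0, 0.0, -2.19], [1, -2.22, -2.92, -0.12, 0.0, 0.0, -2.19]]
[[1, 0.38, -3.74, 0.0, 0.0, 0.0, 0.0], [1, 0.37, -3.74, 0.0, 0.0, 0.0, 0.0], [1, 0.38, -3.74, 0.0, 0.0, 0.0, 0.0], [1, 0.37, -3.74, 0.0, 0.0, 0.0, 0.0], [1, 0.38, -3.74, 0.0, 0.0, 0.0, 0.0]]
[[1, 0.38, -3.74, 0.0, 0.0, 0.0, 0.0], [1, 0.37, -3.74, 0.0, 0.0, 0.0, 0.0], [1, 0.38, -3.74, 0.0, 0.0, 0.0, 0.0], [1, 0.37, -3.74, 0.0, 0.0, 0.0, 0.0], [1, 0.38, -3.74, 0.0, 0.0, 0.0, 0.0]]
[[1, 0.38, -3.74, 0.0, 0.0, 0.0, 0.0], [1, 0.37, -3.74, 0.0, 0.0, 0.0, 0.0], [1, 0.17, 0.02, 2.67, 0.0, 0.0, 0.01], [1, 0.16, 0.02, 2.67, 0.0, 0.0, 0.01], [1, 0.17, 0.02, 2.66, 0.0, 0.0, 0.01]]
end [ 0.425 -0.071  0.18 ] [ 0. -0. -1.]
```

```bash
python3 -m crank '[[1,-3.1,-2,-0.1,0,0,-2.2],[1,-3,-2.1,-0.1,0,0,-2.2],[1,-2.9,-2.2,-0.1,0,0,-2.2],[1,-2.8,-2.3,-0.1,0,0,-2.2],[1,-2.8,-2.4,-0.1,0,0,-2.2]]'
python3 -m crank '[[1,-2.6,-2.6,-0.1,0,0,-2.2],[1,-2.6,-2.6,-0.1,0,0,-2.2],[1,-2.4,-2.7,-0.1,0,0,-2.2],[1,-2.3,-2.8,-0.1,0,0,-2.2],[1,-2.2,-2.9,-0.1,0,0,-2.2]]'
python3 -m crank '[[1,0.4,-3.7,0,0,0,0],[1,0.4,-3.7,0,0,0,0],[1,0.4,-3.7,0,0,0,0],[1,0.4,-3.7,0,0,0,0],[1,0.4,-3.7,0,0,0,0]]'
python3 -m crank '[[1,0.4,-3.7,0,0,0,0],[1,0.4,-3.7,0,0,0,0],[1,0.4,-3.7,0,0,0,0],[1,0.4,-3.7,0,0,0,0],[1,0.4,-3.7,0,0,0,0]]'
python3 - <<'E'
from h import *
plan([([.425,-.071,.26],down(187)),([.425,-.071,.18],down(187))],1)
r=read_camera("wrist"); cv2.imwrite("pics/w1.png",r["color"][:,:,::-1])
print([(q["location"],q["p"]) for q in place_of("box_front","wrist")])
for q in place_of("box_front","wrist"): print(onz(r,q["location"],.095))
for q in place_of("hopper_rim","wrist"): print(onz(r,q["location"],.192))
E
```

```text
time: 3.15
eef_pos: [0.2977, 0.5164, 0.2535]
tcp_rot: [0.033, 0.999, 0.0, 0.0]
contact_force: [0.4, -0.2, 0.8]
opening: 0.145
time: 3.65
eef_pos: [0.4203, 0.3811, 0.2586]
tcp_rot: [-0.063, 0.998, 0.0, 0.0]
contact_force: [-0.4, -0.5, -0.5]
opening: 0.003
time: 4.15
eef_pos: [0.4223, 0.1948, 0.2585]
tcp_rot: [-0.062, 0.998, -0.0, 0.0]
contact_force: [-0.3, 0.1, -0.5]
opening: -0.001
time: 4.65
eef_pos: [0.4253, 0.0088, 0.2587]
tcp_rot: [-0.062, 0.998, -0.0, 0.001]
contact_force: [0.3, -0.3, 0.4]
opening: -0.001
[[1, 0.51, -3.96, -0.06, -0.01, 0.03, 0.06], [1, 0.51, -3.95, -0.07, -0.01, 0.03, 0.06], [1, 0.0, 0.0, 2.67, 0.0, 0.0, 0.0], [1, 0.0, 0.0, 2.67, 0.0, 0.0, 0.0], [1, 0.0, 0.0, 2.66, 0.0, 0.0, 0.0]]
end [ 0.425 -0.071  0.18 ] [ 0.  0. -1.]
[([216.3, 253.6], 0.94)]
[ 0.46014266 -0.06608879  0.095     ]
[ 0.55749772 -0.05372989  0.192     ]
```

View pics/w1.png

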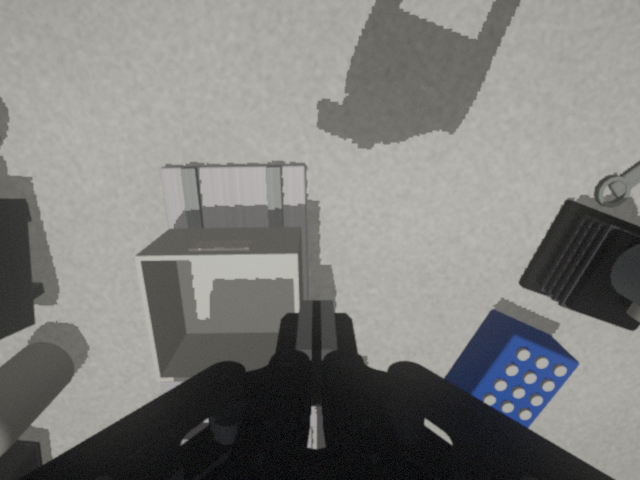

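The wrist view shows the box's front top edge from about (139,261) to (300,255), with its middle at (216,254). The area in front of it is clear except for the bare rail plate.

```bash
python3 -m crank '[[1,0.5,-4,0,0,0,0],[1,0.5,-4,0,0,0,0],[1,0,0,2.6,0,0,0],[1,0,0,2.6,0,0,0],[1,0,0,2.6,0,0,0]]'
python3 - <<'E'
from h import *
r=read_camera("wrist"); cv2.imwrite("pics/w2.png",r["color"][:,:,::-1])
for q in place_of("box_front","wrist"): print(q,onz(r,q["location"],.095))
for a in [(0.425,-.071,.06)]: print(a)
print(get_state()["qpos"])
E
```

```text
time: 5.35
eef_pos: [0.4258, -0.0694, 0.1797]
tcp_rot: [-0.063, 0.998, 0.0, 0.0]
contact_force: [0.7, -0.5, 0.8]
opening: 0.003
(0.425, -0.071, 0.06)
[-3.97464093e-01 -2.02593988e-01  2.21915306e+00  3.63557485e-04
  1.13353017e+00 -2.09452561e+00]
```

View pics/w2.png

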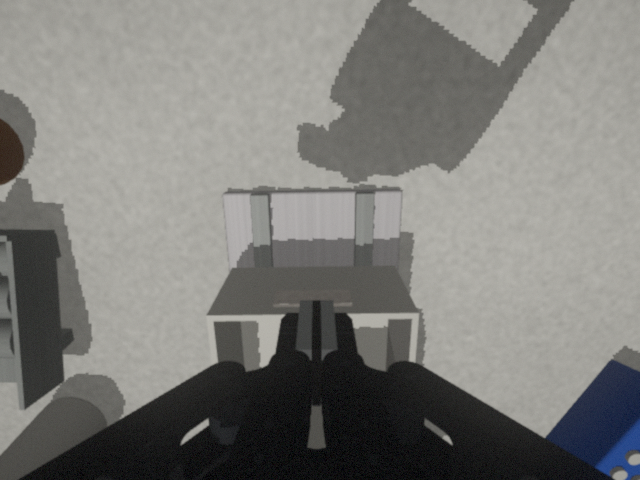

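```bash
python3 -m crank '[[1,0.3,0,2,0,0,0],[1,0,0,3,0,0,0],[1,0,0,3,0,0,0],[1,0,0,3,0,0,0],[1,0,0,0,0,0,0]]'
python3 - <<'E'
from ov import *
c={n:read_camera(n) for n in("scene","side")}
S=pose(.65,-.044,np.radians(7));
overlay("pics/o3.png",c["scene"],S,-.13,None,(210,180,450,360),3.3)
overlay("pics/o4.png",c["side"],S,-.13,None,(230,130,470,350),2.6)
print(get_state()["qpos"])
E
```

```text
time: 5.95
eef_pos: [0.4205, -0.0689, 0.0679]
tcp_rot: [-0.063, 0.998, 0.002, -0.003]
contact_force: [0.2, 0.2, -0.6]
opening: 0.001
[-4.02110621e-01 -2.76489792e-02  2.28622357e+00  1.38240611e-04
  8.82421303e-01 -2.09843683e+00]
```

View pics/o3.png

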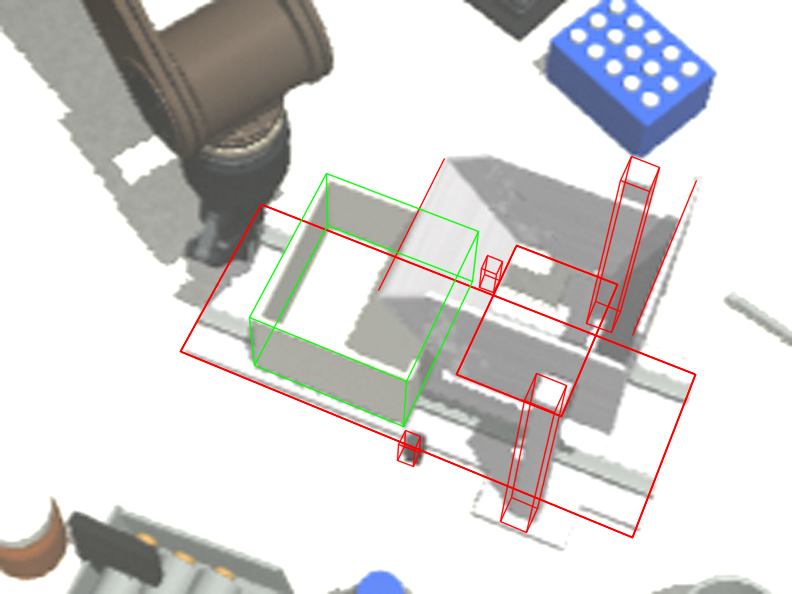

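View pics/o4.png

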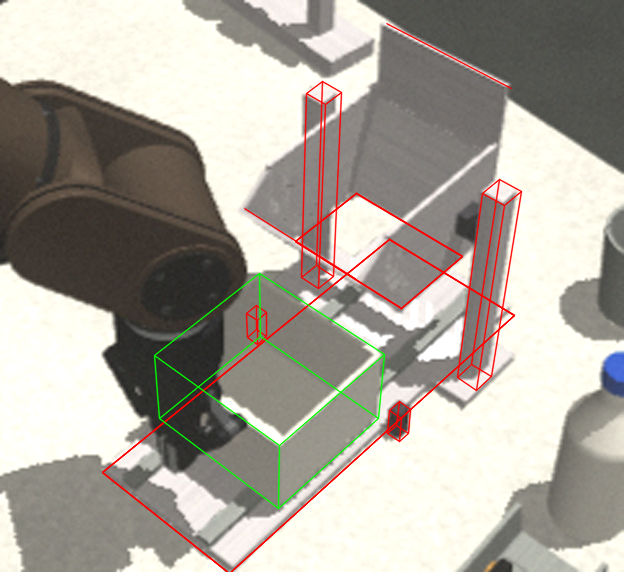

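```bash
python3 -m crank '[[1,-1.5,0,0,0,0,0],[1,-1.5,0,0,0,0,0],[1,-1.5,0,0,0,0,0],[1,-1.5,0,0,0,0,0],[1,-1.5,0,0,0,0,0]]'
python3 - <<'E'
from h import *
print(get_state()["contact_force"])
r=read_camera("side"); cv2.imwrite("pics/s5.png",r["color"][130:350,230:500,::-1])
for q in place_of("box_front","side"): print(q,onz(r,q["location"],.095))
plan([([.520,-.058,.062],tilted(187,24)),([.548,-.055,.062],tilted(187,38))],1,step=1.2,ang=5)
E
```

```text
time: 6.55
eef_pos: [0.4984, -0.0611, 0.0732]
tcp_rot: [-0.063, 0.998, -0.0, 0.001]
contact_force: [-3.1, 2.4, 2.5]
opening: 0.003
[-3.07596954  2.40866982  2.54118381]
{'location': [327.5, 270.9], 'p': 0.58} [ 0.50437772 -0.06187388  0.095     ]
[[1, -0.4, 0.03, 0.24, -0.02, -4.73, 0.04], [1, -0.37, 0.02, 0.26, -0.02, -4.73, 0.04], [1, -0.36, 0.03, 0.3, -0.02, -4.73, 0.04], [1, -0.33, 0.03, 0.32, -0.02, -4.73, 0.04], [1, -0.29, 0.03, 0.36, -0.02, -4.73, 0.04]]
[[1, -0.86, -0.02, 0.38, 0.0, -4.67, 0.01], [1, -0.82, -0.01, 0.45, 0.0, -4.67, 0.01], [1, -0.79, -0.02, 0.51, 0.0, -4.67, 0.01]]
end [ 0.548 -0.055  0.062] [ 0.611  0.075 -0.788]
```

View pics/s5.png

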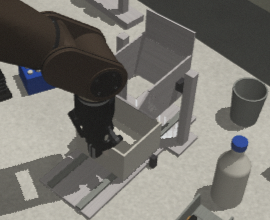

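```bash
python3 -m crank '[[1,-0.4,0,0.2,0,-4.7,0],[1,-0.4,0,0.3,0,-4.7,0],[1,-0.4,0,0.3,0,-4.7,0],[1,-0.3,0,0.3,0,-4.7,0],[1,-0.3,0,0.4,0,-4.7,0]]'
python3 -m crank '[[1,-0.8,0,0.4,0,-4.7,0],[1,-0.8,0,0.4,0,-4.7,0],[1,-0.8,0,0.5,0,-4.7,0],[1,0,0,0,0,0,0]]'
python3 - <<'E'
from ov import *
print(get_state()["contact_force"],get_state()["qpos"])
r=read_camera("side"); 
for q in place_of("box_front","side"): print(q,onz(r,q["location"],.095))
S=pose(.65,-.044,np.radians(7));
overlay("pics/s6.png",r,S,0,None,(230,130,470,350),2.6)
r=read_camera("scene"); overlay("pics/s7.png",r,S,0,None,(250,200,450,350),3.5)
for q in place_of("box_front","scene"): print(q,onz(r,q["location"],.095))
E
```

```text
time: 7.15
eef_pos: [0.5179, -0.0592, 0.0605]
tcp_rot: [-0.061, 0.977, 0.012, 0.206]
contact_force: [-1.4, 0.6, 0.5]
opening: -0.0
time: 7.55
eef_pos: [0.5501, -0.0445, 0.0803]
tcp_rot: [-0.053, 0.95, 0.013, 0.306]
contact_force: [-1.1, 0.5, 1.1]
opening: -0.0
[-1.11554164  0.47307639  1.12292931] [-0.38193052  0.02507259  2.31794683  0.88639051  0.35658812 -2.83873236]
{'location': [346.8, 256.5], 'p': 0.79} [ 0.55918536 -0.05778334  0.095     ]
```

View pics/s6.png

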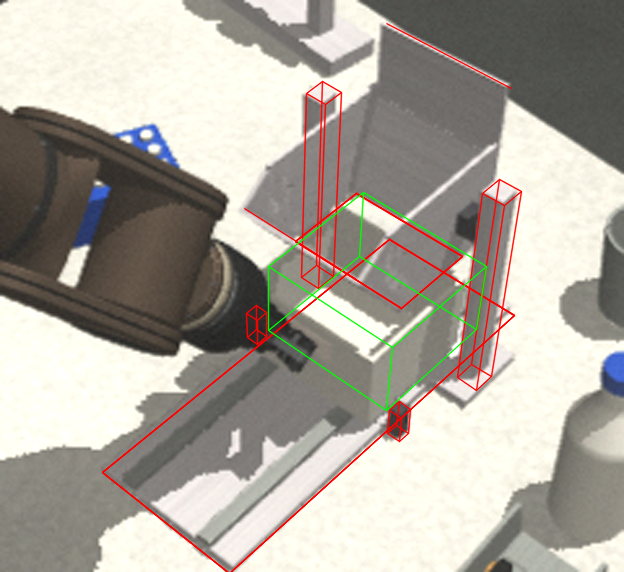

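View pics/s7.png

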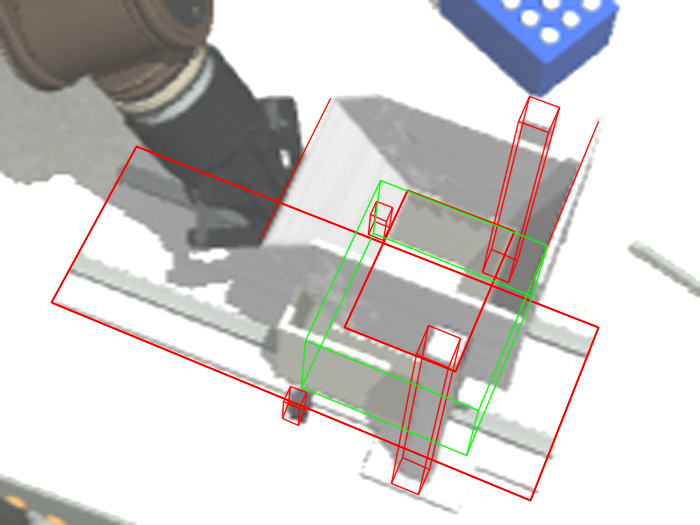

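The side view shows the box about 20–25 mm short, with its front lower corner just behind the near index block at (398,420). The last joint is at its limit, so I'll push on by pure translation and check the joints as I go.

```bash
python3 - <<'E'
from h import *
q=R.from_quat(get_state()["tcp_rot"])
plan([([.558,-.048,.070],q)],1,step=.5)
E
```

```text
[[1, -0.03, -0.11, 0.4, 0.0, 0.0, 0.0], [1, -0.04, -0.11, 0.4, 0.0, 0.0, 0.0], [1, -0.03, -0.12, 0.39, 0.0, 0.0, 0.0]]
end [ 0.558 -0.048  0.07 ] [ 0.579  0.057 -0.813]
```

```bash
python3 -m crank '[[1,0,-0.1,0.4,0,0,0],[1,0,-0.1,0.4,0,0,0],[1,0,-0.1,0.4,0,0,0],[1,0,0,0,0,0,0]]'
python3 - <<'E'
from ov import *
print(get_state()["contact_force"],get_state()["qpos"])
r=read_camera("scene")
q=R.from_quat(get_state()["tcp_rot"]); print(q.as_matrix())
plan([([.568,-.050,.070],q)],1,step=.5)
E
```

```text
time: 8.15
eef_pos: [0.5576, -0.0457, 0.0709]
tcp_rot: [-0.051, 0.952, 0.013, 0.302]
contact_force: [0.4, -0.1, -0.8]
opening: -0.003
[ 0.38191157 -0.10910829 -0.7597235 ] [-0.37464238  0.06432352  2.29730395  0.8917732   0.34161956 -2.83841844]
[[-0.81280712 -0.10448096  0.57308666]
 [-0.08920413  0.99450508  0.05479294]
 [-0.57566241 -0.00658561 -0.81766094]]
[[1, -0.25, -0.18, 0.22, 0.0, 0.0, 0.0], [1, -0.25, -0.18, 0.22, 0.0, 0.0, 0.0], [1, -0.25, -0.17, 0.22, 0.0, 0.0, 0.0]]
end [ 0.568 -0.05   0.07 ] [ 0.573  0.055 -0.818]
```

```bash
python3 -m crank '[[1,-0.2,-0.1,0.2,0,0,3],[1,-0.3,-0.1,0.2,0,0,3],[1,0,0,0,0,0,0]]'
python3 - <<'E'
from ov import *
print(get_state()["contact_force"],get_state()["qpos"])
S=pose(.65,-.044,np.radians(7));
r=read_camera("scene"); overlay("pics/s8.png",r,S,0,None,(250,200,450,350),3.5)
r=read_camera("side"); overlay("pics/s9.png",r,S,0,None,(290,150,470,310),3.5)
for q in place_of("box_front","side"): print(q,onz(r,q["location"],.095))
q=R.from_quat(get_state()["tcp_rot"]); print(q.as_matrix())
plan([([.575,-.050,.070],q)],1,step=.5)
E
```

```text
time: 8.5
eef_pos: [0.5636, -0.0468, 0.0704]
tcp_rot: [-0.001, 0.953, 0.029, 0.3]
contact_force: [-0.8, 0.5, -0.2]
opening: -0.001
[-0.78878812  0.53101319 -0.21906418] [-0.37208516  0.07876944  2.28276042  0.88986923  0.34121015 -2.73022237]
[[-0.81924465 -0.0198921   0.57309904]
 [ 0.01418601  0.99838928  0.0549327 ]
 [-0.57326866  0.05313331 -0.81764289]]
[[1, -0.3, -0.11, 0.23, 0.0, 0.0, 0.0], [1, -0.29, -0.1, 0.23, 0.0, 0.0, 0.0], [1, -0.3, -0.11, 0.24, 0.0, 0.0, 0.0]]
end [ 0.575 -0.05   0.07 ] [ 0.573  0.055 -0.818]
```

View pics/s9.png

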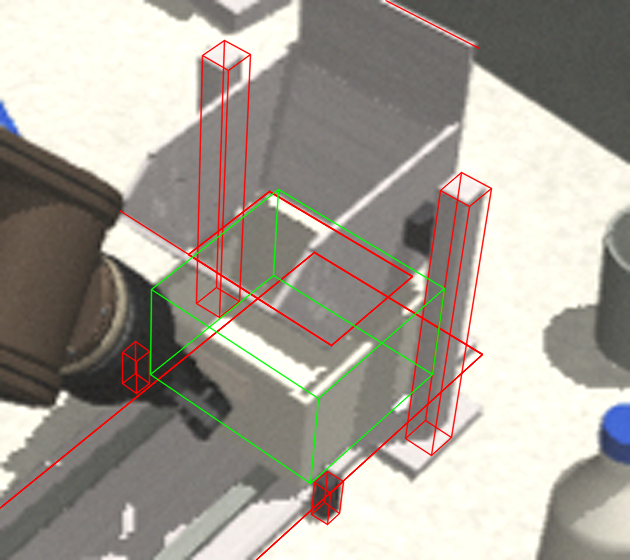

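View pics/s8.png

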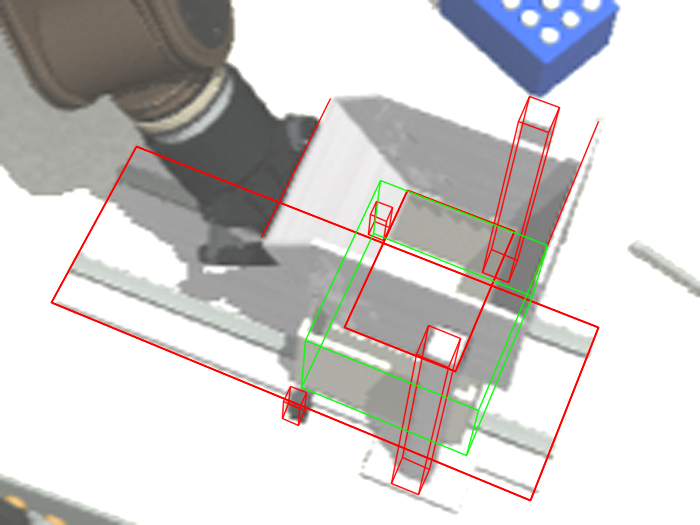

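```bash
python3 -m crank '[[1,-0.3,-0.1,0.2,0,0,0],[1,-0.2,-0.1,0.2,0,0,0],[1,0,0,0,0,0,0]]'
python3 - <<'E'
from ov import *
print(get_state()["contact_force"],get_state()["qpos"])
S=pose(.65,-.044,np.radians(7));
r=read_camera("scene"); overlay("pics/s10.png",r,S,0,None,(310,260,390,340),7)
r=read_camera("side"); overlay("pics/s11.png",r,S,0,None,(310,210,430,300),6)
for q in place_of("box_front","side"): print(q,onz(r,q["location"],.095))
E
```

```text
time: 8.95
eef_pos: [0.5707, -0.0491, 0.0706]
tcp_rot: [-0.001, 0.953, 0.028, 0.301]
contact_force: [-2.2, -0.4, -0.1]
opening: -0.001
[-2.18591952 -0.43088254 -0.08608063] [-0.37083425  0.09373338  2.2663361   0.88899029  0.33987789 -2.72803187]
{'location': [355.2, 247.6], 'p': 0.86} [ 0.5887708 -0.0504506  0.095    ]
{'location': [344.9, 220.9], 'p': 0.26} [0.62475291 0.0224856  0.095     ]
```

View pics/s10.png

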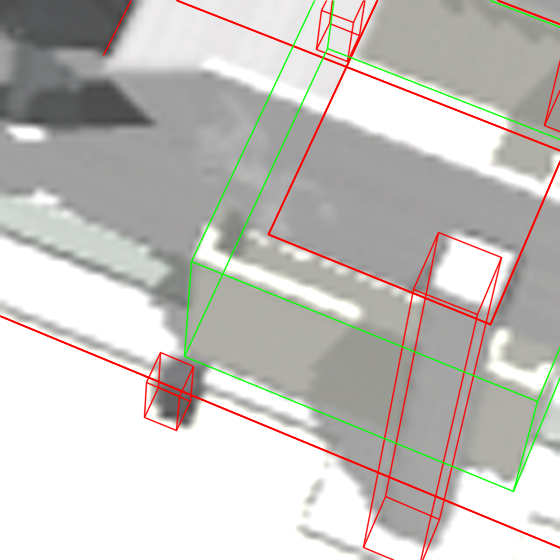

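View pics/s11.png

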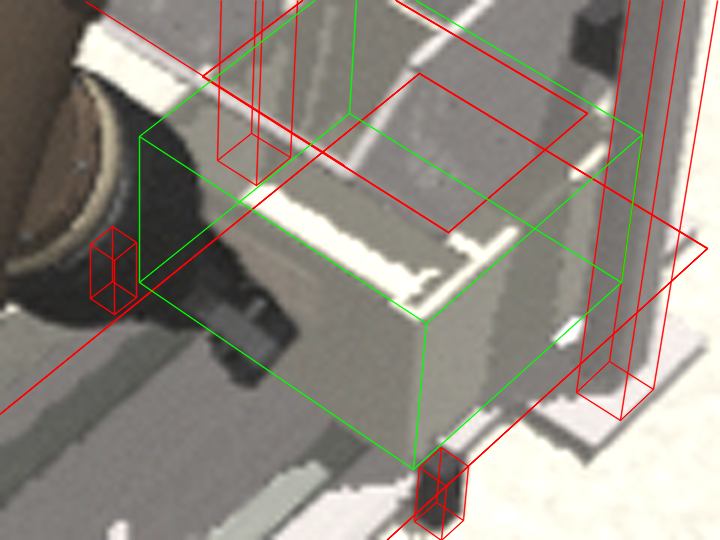

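The scene and side views show the box's front face level with the near index block's centre, to within about 3 mm. I'll back off along the fingers and go look at the scoop.

```bash
python3 -m crank '[[1,0.5,0,-1,0,0,0],[1,2,0,-2,0,0,0],[1,2,0,-2,0,0,0],[1,2,0,-2,0,0,0],[1,2,0,-2,0,0,0]]'
python3 - <<'E'
from ov import *
print(get_state()["qpos"])
S=pose(.65,-.044,np.radians(7));
plan([([.46,-.10,.20],down(187)),([.45,-.22,.28],down(187)),([.455,-.315,.28],down(187))],-0.5)
r=read_camera("side"); overlay("pics/s12.png",r,S,0,None,(290,150,470,310),3.5)
for q in place_of("box_front","side"): print(q,onz(r,q["location"],.095))
E
```

```text
time: 9.6
eef_pos: [0.4693, -0.0574, 0.0997]
tcp_rot: [-0.002, 0.955, 0.029, 0.296]
contact_force: [-0.3, 0.1, 0.4]
opening: -0.0
[-0.50219042 -0.22080876  2.48482612  0.76707254  0.48183496 -2.69597583]
[[-0.5, -0.99, -0.74, -1.8, 0.25, 6.92, -1.32], [-0.5, -0.75, -0.76, -1.91, 0.25, 6.92, -1.32], [-0.5, -0.5, -0.79, -1.98, 0.25, 6.92, -1.32], [-0.5, -0.24, -0.81, -2.02, 0.25, 6.92, -1.32], [-0.5, 0.03, -0.82, -2.03, 0.25, 6.92, -1.32]]
[[-0.5, 0.61, -2.95, -2.0, 0.0, 0.01, 0.0], [-0.5, 0.61, -2.94, -2.0, 0.0, 0.01, 0.0], [-0.5, 0.62, -2.95, -2.0, 0.0, 0.01, 0.0], [-0.5, 0.61, -2.94, -2.0, 0.0, 0.01, 0.0], [-0.5, 0.22, -3.16, 0.0, 0.01, -0.01, 0.0]]
[[-0.5, 0.22, -3.17, 0.0, 0.01, -0.01, 0.0], [-0.5, 0.22, -3.16, 0.0, 0.01, -0.01, 0.0]]
end [ 0.455 -0.315  0.28 ] [ 0. -0. -1.]
{'location': [353.9, 249.4], 'p': 0.89} [ 0.58334317 -0.05248151  0.095     ]
```

View pics/s12.png

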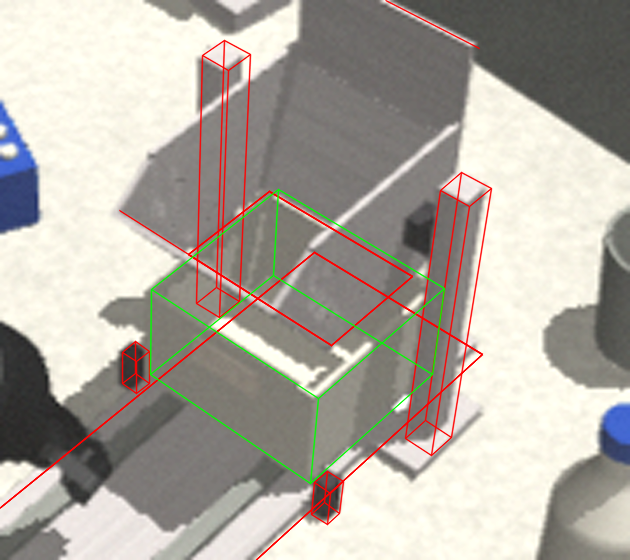

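```bash
python3 -m crank '[[-0.5,-1,-0.7,-1.8,0,6.9,-1.3],[-0.5,-0.8,-0.8,-1.9,0,6.9,-1.3],[-0.5,-0.5,-0.8,-2,0,6.9,-1.3],[-0.5,-0.2,-0.8,-2,0,6.9,-1.3],[-0.5,0,-0.8,-2,0,6.9,-1.3]]'
python3 -m crank '[[-0.5,0.6,-2.9,-2,0,0,0],[-0.5,0.6,-2.9,-2,0,0,0],[-0.5,0.6,-2.9,-2,0,0,0],[-0.5,0.6,-2.9,-2,0,0,0],[-0.5,0,-3.2,0,0,0,0]]'
python3 - <<'E'
from ov import *
s=get_state();print(s["qpos"],R.from_quat(s["tcp_rot"]).as_matrix()[:,2])
plan([([.455,-.315,.28],down(187))],-0.5)
E
```

```text
time: 10.2
eef_pos: [0.4606, -0.0981, 0.1942]
tcp_rot: [-0.064, 0.998, 0.014, 0.013]
contact_force: [0.1, -0.2, -0.8]
opening: 0.744
time: 10.7
eef_pos: [0.4545, -0.252, 0.2715]
tcp_rot: [-0.064, 0.998, 0.013, 0.017]
contact_force: [0.5, -0.4, 0.6]
opening: 0.752
[-0.7209332  -0.08659597  1.93741419  0.04387685  1.28431208 -2.43198736] [ 0.03281925  0.02717228 -0.99909187]
[[-0.5, 0.36, -3.12, -0.51, 0.66, 1.03, 0.17], [-0.5, 0.36, -3.12, -0.46, 0.66, 1.03, 0.17]]
end [ 0.455 -0.315  0.28 ] [ 0. -0. -1.]
```

```bash
python3 -m crank '[[-0.5,0.4,-3.1,-0.5,0.7,1,0.2],[-0.5,0.4,-3.1,-0.5,0.7,1,0.2],[-0.5,0,0,0,0,0,0]]'
python3 - <<'E'
from ov import *
c={n:read_camera(n) for n in("scene","side","wrist")}
cv2.imwrite("pics/w3.png",c["wrist"]["color"][:,:,::-1])
O2=[]
for t,p in [("scoop_grip",(-.04,0,.095)),("scoop_lip",(.063,0,.032)),("scoop",(0,0,0))]:
    for n in c:
        r=place_of(t,n)
        if r: O2.append((t,n,np.array(r[0]["location"]),p,r[0]["p"])); print(t,n,r[0],onz(c[n],r[0]["location"],p[2]))
g=lambda v:[q for t,n,px,p,_ in O2 for q in proj(c[n],ap(pose(*v),p))-px]
k=least_squares(g,[.53,-.305,.1],loss="soft_l1"); print(k.x,np.round(g(k.x),1))
K=pose(*k.x); print("grip",ap(K,(-.04,0,.095)))
S=pose(.65,-.044,np.radians(7))
overlay("pics/w4.png",c["wrist"],S,0,K,(0,0,640,480),1.2)
overlay("pics/w5.png",c["side"],S,0,K,(360,310,480,420),5)
E
```

```text
time: 11.0
eef_pos: [0.4533, -0.3158, 0.2768]
tcp_rot: [-0.059, 0.998, 0.001, -0.002]
contact_force: [1.0, 0.0, -0.0]
opening: 0.748
scoop_grip scene {'location': [247.2, 344.2], 'p': 0.92} [ 0.48841446 -0.31341091  0.095     ]
scoop_grip side {'location': [415.6, 363.5], 'p': 0.76} [ 0.48410641 -0.32199277  0.095     ]
scoop_grip wrist {'location': [303.8, 261.8], 'p': 0.93} [ 0.4916632  -0.31724919  0.095     ]
scoop_lip scene {'location': [291.3, 377.0], 'p': 0.82} [ 0.5966807  -0.31015479  0.032     ]
scoop_lip side {'location': [449.0, 342.4], 'p': 0.92} [ 0.59962694 -0.30734671  0.032     ]
scoop_lip wrist {'location': [307.7, 329.3], 'p': 0.94} [ 0.59348961 -0.30343986  0.032     ]
scoop scene {'location': [266.4, 366.8], 'p': 0.96} [ 0.52879561 -0.31188481  0.        ]
scoop side {'location': [421.6, 370.1], 'p': 0.73} [ 0.53271176 -0.30429462  0.        ]
scoop wrist {'location': [308.4, 261.3], 'p': 0.96} [ 0.52734525 -0.31068953  0.        ]
[ 0.53044286 -0.31143306  0.12293219] [ 0.1  1.6  0.3 -4.3  1.2 -0.9  0.1 -3.3 -3.8  0.7 -0.2 -0.4  0.7  0.2
  1.9  3.2 -1.   2.5]
grip [ 0.49074473 -0.31633797  0.095     ]
```

View pics/w4.png

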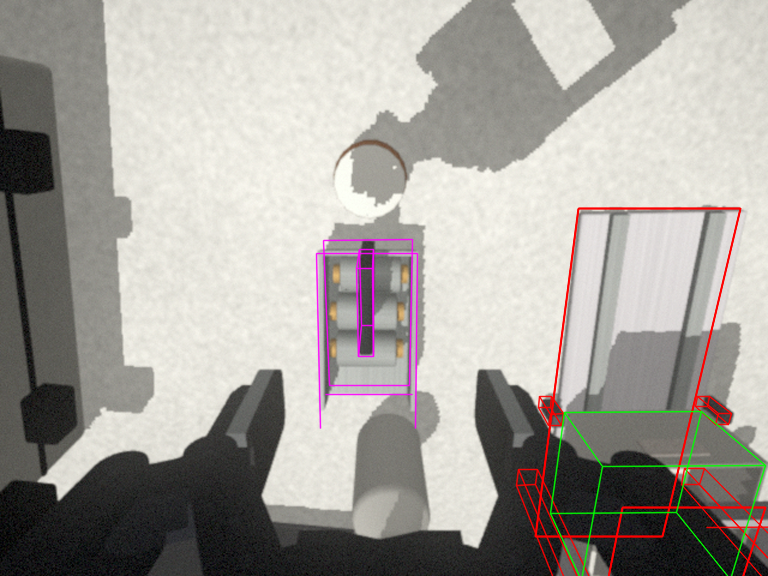

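View pics/w5.png

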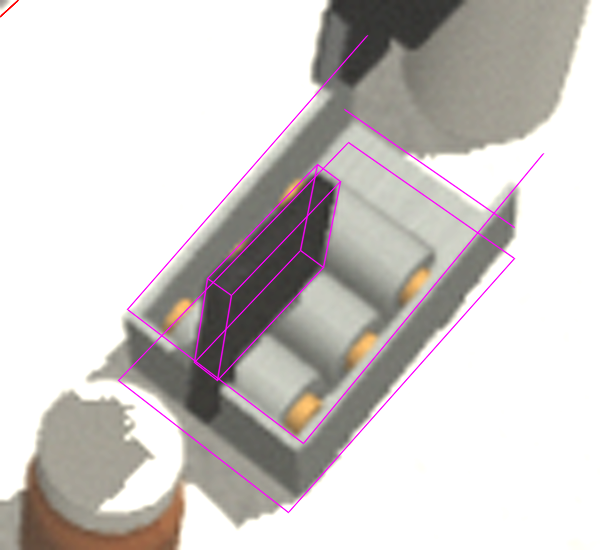

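Wrist view: the handle plate is vertical at about (367,300) in the 1.2x overlay, the three filters lie behind it, the jar is at (370,180), and the bottle is below. The fitted pose matches in all three cameras.

```bash
python3 - <<'E'
from h import *
plan([([.4905,-.3163,.17],down(187)),([.4905,-.3163,.093],down(187))],-0.2)
E
```

```text
[[-0.2, -1.26, -0.29, 3.56, 0.04, -0.08, -0.03], [-0.2, -1.25, -0.28, 3.57, 0.04, -0.08, -0.03], [-0.2, -1.25, -0.29, 3.57, 0.04, -0.08, -0.03], [-0.2, 0.0, 0.0, 3.85, 0.0, -0.01, 0.0], [-0.2, 0.0, 0.0, 3.85, 0.0, -0.01, 0.0]]
end [ 0.4905 -0.3163  0.093 ] [ 0.  0. -1.]
```

```bash
python3 -m crank '[[-0.2,-1.3,-0.3,3.5,0,-0.1,0],[-0.2,-1.2,-0.3,3.5,0,-0.1,0],[-0.2,-1.3,-0.3,3.5,0,0,0],[-0.2,0,0,0.2,0,0,0],[-0.2,0,0,0,0,0,0]]'
python3 - <<'E'
from h import *
plan([([.4905,-.3163,.093],down(187))],-0.2)
r=read_camera("wrist"); cv2.imwrite("pics/w6.png",r["color"][:,:,::-1])
for q in place_of("scoop_grip","wrist"): print(q,onz(r,q["location"],.095))
E
```

```text
time: 12.1
eef_pos: [0.4905, -0.3166, 0.1693]
tcp_rot: [-0.06, 0.998, 0.002, -0.002]
contact_force: [1.6, 0.9, 0.3]
opening: 0.6
[[-0.2, -0.01, 0.0, 3.81, 0.12, -0.08, -0.05], [-0.2, -0.01, 0.01, 3.82, 0.12, -0.08, -0.05]]
end [ 0.4905 -0.3163  0.093 ] [ 0. -0. -1.]
{'location': [313.2, 267.2], 'p': 0.75} [ 0.4905045 -0.3171946  0.095    ]
```

View pics/w6.png

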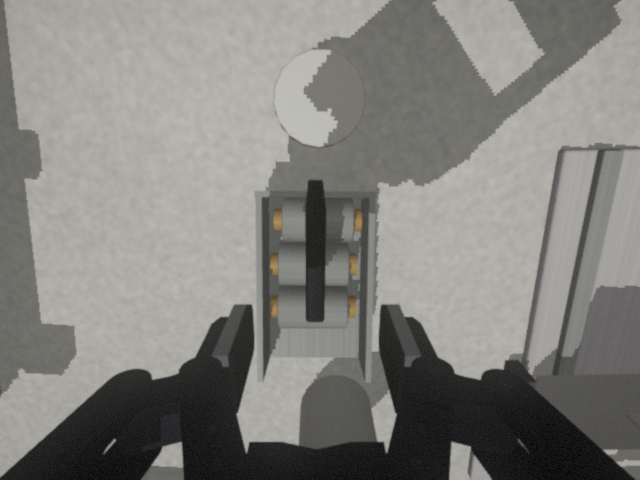

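The handle is at column 316, midway between the fingers (250 and 382), and measures (.4905,-.317). It is centred, so I'll descend and grip.

```bash
python3 -m crank '[[-0.2,0,0,2.5,0,0,0],[-0.2,0,0,2.5,0,0,0],[-0.2,0,0,2.6,0,0,0],[-0.2,0,0,0,0,0,0]]'
python3 -m crank '[[1,0,0,0,0,0,0],[1,0,0,0,0,0,0],[1,0,0,0,0,0,0],[1,0,0,0,0,0,0],[1,0,0,0,0,0,0]]' 90
python3 -m crank '[[1,0,0,0,0,0,0],[1,0,0,0,0,0,0]]'
```

```text
time: 12.6
eef_pos: [0.4893, -0.316, 0.0925]
tcp_rot: [-0.06, 0.998, 0.003, -0.002]
contact_force: [-0.3, -0.7, -0.3]
opening: 0.597
time: 13.1
eef_pos: [0.4918, -0.3177, 0.0963]
tcp_rot: [-0.06, 0.998, -0.0, 0.001]
contact_force: [-0.8, 1.3, 7.0]
opening: 0.103
time: 13.3
eef_pos: [0.4918, -0.3177, 0.0963]
tcp_rot: [-0.06, 0.998, -0.0, 0.001]
contact_force: [-1.3, 1.5, 5.2]
opening: 0.102
```

```bash
python3 -m crank '[[1,0,0,-1,0,0,0],[1,0,0,-1.5,0,0,0],[1,0,0,-2,0,0,0],[1,0,0,-2.5,0,0,0],[1,0,0,-2.5,0,0,0]]'
python3 - <<'E'
from h import *
r=read_camera("side"); cv2.imwrite("pics/s13.png",cv2.resize(r["color"][200:420,330:510,::-1],None,fx=2.6,fy=2.6))
r=read_camera("wrist"); cv2.imwrite("pics/w7.png",r["color"][:,:,::-1])
E
```

```text
time: 13.8
eef_pos: [0.4903, -0.3165, 0.1895]
tcp_rot: [-0.06, 0.998, 0.002, -0.001]
contact_force: [-0.6, -0.3, -4.0]
opening: 0.102
```

View pics/s13.png

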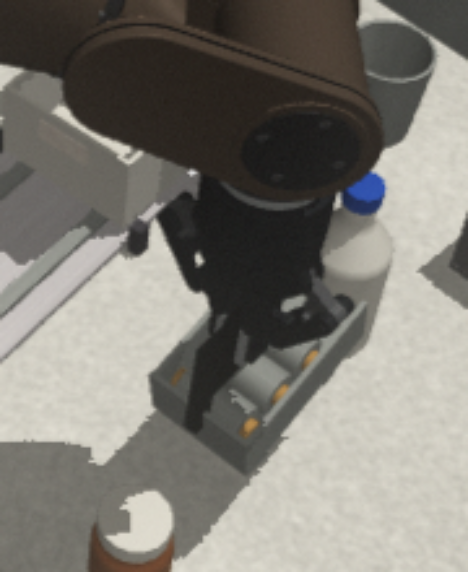

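View pics/w7.png

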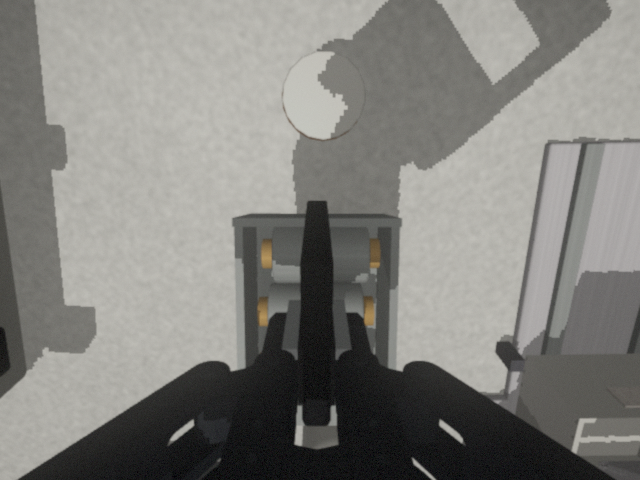

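Lifted level with all filters in. Next I'll plan the carry and the tip.

```bash
cat > tip.py <<'E'
from ov import *
S=pose(.652,-.043,np.radians(7))
def tp(xl,zl,a,y=0):
    A=R.from_euler('y',a,degrees=True); t=np.array([xl,y,zl])-A.apply([.102,0,-.064])
    return ap(S,t), R.from_matrix(S[:3,:3])*A*R.from_matrix(S[:3,:3]).inv()*down(187)
E
python3 - <<'E'
from tip import *
s=get_state(); p=s["eef_pos"]
B=tp(-.025,.30,0); print(B[0])
plan([([p[0]-.005,p[1],.36],down(187)),([.49,-.19,.364],down(187)),B],1,step=3)
E
```

```text
[ 0.52594664 -0.05847741  0.364     ]
[[1, 0.07, 0.0, -2.77, -0.04, 0.05, -0.02], [1, 0.07, 0.0, -2.77, -0.04, 0.05, -0.02], [1, 0.08, 0.0, -2.77, -0.04, 0.05, -0.02], [1, 0.07, 0.0, -2.77, -0.04, 0.05, -0.02], [1, 0.08, 0.01, -2.77, -0.04, 0.05, -0.02]]
[[1, 0.08, 0.01, -2.77, -0.04, 0.05, -0.02], [1, -0.36, 2.55, -0.08, 0.0, -0.01, 0.0], [1, -0.36, 2.54, -0.08, 0.0, -0.01, 0.0], [1, -0.35, 2.55, -0.08, 0.0, -0.01, 0.0], [1, -0.36, 2.55, -0.08, 0.0, -0.01, 0.0]]
[[1, -0.36, 2.54, -0.09, 0.0, -0.01, 0.0], [1, -1.03, 2.52, 0.0, 0.0, 0.0, 0.0], [1, -1.04, 2.53, 0.0, 0.0, 0.0, 0.0], [1, -1.03, 2.52, 0.0, 0.0, 0.0, 0.0], [1, -1.04, 2.53, 0.0, 0.0, 0.0, 0.0]]
[[1, -1.03, 2.52, 0.0, 0.0, 0.0, 0.0]]
end [ 0.5259 -0.0585  0.364 ] [ 0. -0. -1.]
```

```bash
python3 -m crank '[[1,0.1,0,-2.8,0,0,0],[1,0.1,0,-2.8,0,0,0],[1,0.1,0,-2.8,0,0,0],[1,0.1,0,-2.8,0,0,0],[1,0.1,0,-2.8,0,0,0]]'
python3 -m crank '[[1,0.1,0,-2.2,0,0,0],[1,-0.3,1.5,0,0,0,0],[1,-0.4,2.5,-0.1,0,0,0],[1,-0.4,2.5,-0.1,0,0,0],[1,-0.4,2.5,-0.1,0,0,0]]'
python3 -m crank '[[1,-0.4,2.5,-0.1,0,0,0],[1,-1,2.5,0,0,0,0],[1,-1,2.5,0,0,0,0],[1,-1,2.5,0,0,0,0],[1,-1,2.5,0,0,0,0]]'
python3 - <<'E'
from tip import *
B=tp(-.025,.30,0); print(B[0])
plan([B],1,step=3)
E
```

```text
time: 14.4
eef_pos: [0.4855, -0.3174, 0.3278]
tcp_rot: [-0.06, 0.998, 0.002, -0.002]
contact_force: [0.0, -0.9, -4.2]
opening: 0.102
time: 14.9
eef_pos: [0.4884, -0.2246, 0.3507]
tcp_rot: [-0.06, 0.998, 0.003, -0.003]
contact_force: [0.7, -0.0, -3.8]
opening: 0.107
time: 15.4
eef_pos: [0.517, -0.0952, 0.3521]
tcp_rot: [-0.06, 0.998, 0.003, -0.003]
contact_force: [0.2, 0.2, -3.8]
opening: 0.107
[ 0.52594664 -0.05847741  0.364     ]
[[1, -0.66, 1.77, -0.59, 0.15, -0.15, -0.05], [1, -0.66, 1.77, -0.6, 0.15, -0.15, -0.05]]
end [ 0.5259 -0.0585  0.364 ] [-0.  0. -1.]
```

```bash
python3 -m crank '[[1,-0.7,1.8,-0.6,0.1,-0.1,0],[1,-0.6,1.7,-0.6,0.1,-0.1,0],[1,0,0,0,0,0,0]]'
python3 - <<'E'
from tip import *
for n in ("scene","side"):
    r=read_camera(n)
    x0,y0,x1,y1=(270,180,430,340) if n=="scene" else (290,130,470,310)
    cv2.imwrite(f"pics/t_{n}.png",cv2.resize(r["color"][y0:y1,x0:x1,::-1],None,fx=3.2,fy=3.2))
T=[tp(-.025,.235,8),tp(-.025,.215,14)]; print(T[0][0])
plan(T,1,step=2,ang=4)
E
```

```text
time: 15.7
eef_pos: [0.5262, -0.0583, 0.3654]
tcp_rot: [-0.062, 0.998, 0.001, 0.0]
contact_force: [-0.6, -0.2, -4.6]
opening: 0.103
[ 0.53577258 -0.05727093  0.31257281]
[[1, -0.34, 0.06, 1.75, 0.0, 2.64, -0.01], [1, -0.42, 0.07, 1.73, 0.0, 2.64, -0.01], [1, -0.51, 0.06, 1.71, 0.0, 2.64, -0.01], [1, -0.5, 0.0, 0.48, 0.0, 3.01, -0.01], [1, -0.52, 0.0, 0.44, 0.0, 3.01, -0.01]]
end [ 0.5443 -0.0562  0.3018] [-0.24  -0.029 -0.97 ]
```

View pics/t_scene.png

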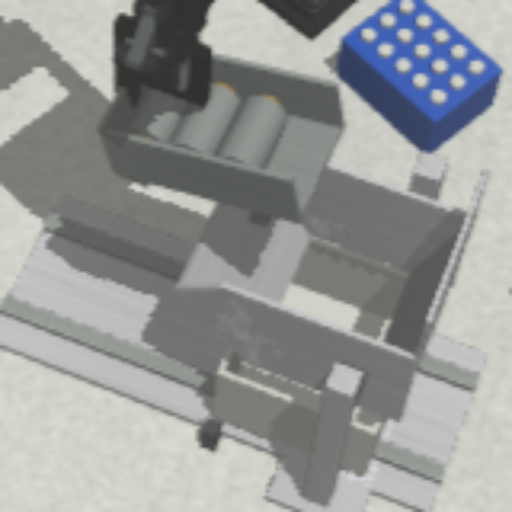

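View pics/t_side.png

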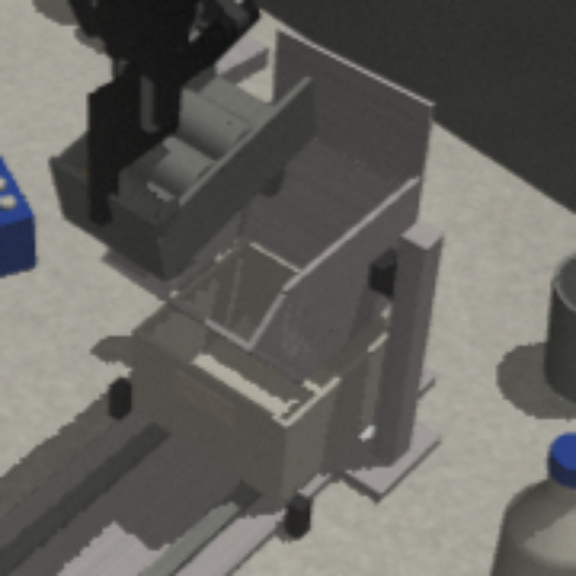

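The scoop hangs level above the mouth with the filters resting at its back. I'll lower it with the first bit of tilt.

```bash
python3 -m crank '[[1,-0.3,0,1.7,0,2.6,0],[1,-0.4,0,1.7,0,2.6,0],[1,-0.5,0,1.7,0,2.6,0],[1,0,0,0,0,0,0]]'
python3 - <<'E'
from tip import *
obs=[]
for n in ("scene","side"):
    r=read_camera(n)
    x0,y0,x1,y1=(270,180,430,340) if n=="scene" else (290,130,470,310)
    cv2.imwrite(f"pics/t2_{n}.png",cv2.resize(r["color"][y0:y1,x0:x1,::-1],None,fx=3.2,fy=3.2))
    q=place_of("scoop_lip",n)
    if q: obs.append((r,q[0]["location"])); print(n,q[0])
if len(obs)==2:
    P,e=tri(obs); print(P,e,np.linalg.inv(S)@np.r_[P,1])
s=get_state(); rr=R.from_quat(s["tcp_rot"]); print("lip model", np.linalg.inv(S)@np.r_[s["eef_pos"]+rr.apply([-.102,0,.064]),1])
E
```

```text
time: 16.2
eef_pos: [0.5351, -0.0603, 0.3106]
tcp_rot: [-0.06, 0.996, -0.003, -0.071]
contact_force: [-1.0, -0.3, -5.6]
opening: 0.105
scene {'location': [367.9, 249.4], 'p': 0.56}
side {'location': [373.6, 186.7], 'p': 0.61}
[ 0.62917046 -0.05018804  0.23931655] [np.float64(0.8678710885840752), np.float64(0.9463531315436441)] [-0.02353538 -0.00435224  0.23931655  1.        ]
lip model [-0.02408449 -0.00379511  0.23990082  1.        ]
```

View pics/t2_scene.png

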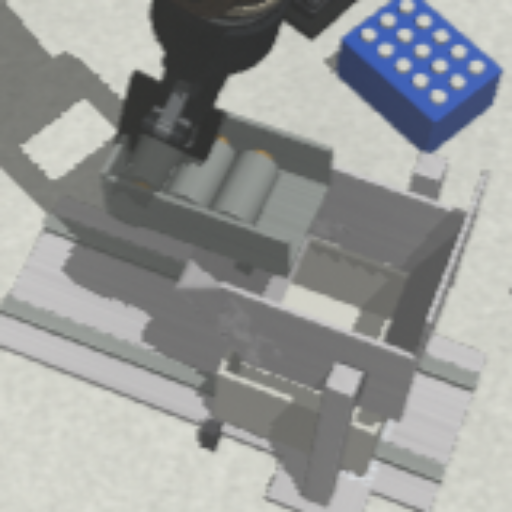

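View pics/t2_side.png

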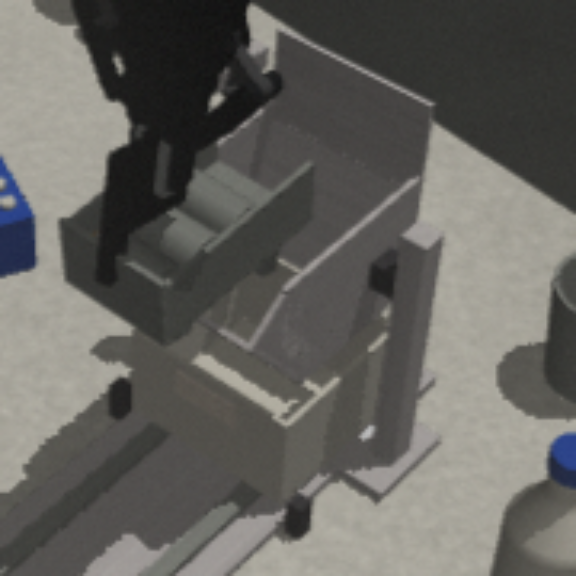

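The measured lip agrees with the model to about 1 mm, at station (-24,-4,239) mm. I'll go on tipping slowly and bring it back to centre sideways.

```bash
python3 - <<'E'
from tip import *
plan([tp(-.025,.215,16),tp(-.025,.212,40)],1,step=2,ang=4)
E
```

```text
[[1, -0.43, 0.12, 0.35, -0.02, 2.81, -0.06], [1, -0.44, 0.11, 0.33, -0.02, 2.81, -0.06], [1, -0.47, 0.11, 0.31, -0.02, 2.81, -0.06], [1, -0.51, 0.0, -0.47, 0.0, 3.43, 0.0], [1, -0.48, 0.0, -0.51, 0.0, 3.43, 0.0]]
[[1, -0.45, 0.0, -0.53, 0.0, 3.43, 0.0], [1, -0.41, 0.0, -0.55, 0.0, 3.43, 0.0], [1, -0.39, 0.0, -0.58, 0.0, 3.43, 0.0], [1, -0.34, 0.0, -0.6, 0.0, 3.43, 0.0], [1, -0.31, 0.0, -0.62, 0.0, 3.43, 0.0]]
end [ 0.5904 -0.0506  0.3266] [-0.638 -0.078 -0.766]
```

```bash
python3 -m crank '[[1,-0.4,0.1,0.4,0,2.8,0],[1,-0.4,0.1,0.3,0,2.8,0],[1,-0.5,0.1,0.3,0,2.8,0],[1,-0.5,0,-0.5,0,3.4,0],[1,-0.5,0,-0.5,0,3.4,0]]'
python3 -m crank '[[1,-0.4,0,-0.5,0,3.4,0],[1,-0.4,0,-0.6,0,3.4,0],[1,-0.4,0,-0.6,0,3.4,0],[1,-0.3,0,-0.6,0,3.4,0],[1,-0.3,0,-0.6,0,3.4,0]]'
python3 -m crank '[[1,0,0,0,0,0,0],[1,0,0,0,0,0,0],[1,0,0,0,0,0,0]]'
python3 - <<'E'
from tip import *
for n in ("scene","side"):
    r=read_camera(n)
    x0,y0,x1,y1=(270,180,430,340) if n=="scene" else (290,130,470,310)
    cv2.imwrite(f"pics/t3_{n}.png",cv2.resize(r["color"][y0:y1,x0:x1,::-1],None,fx=3.2,fy=3.2))
    print(n,[(np.round(q["location"]),round(q["p"],2)) for q in place_of("filter0",n)])
s=get_state(); rr=R.from_quat(s["tcp_rot"]); print("lip model", np.linalg.inv(S)@np.r_[s["eef_pos"]+rr.apply([-.102,0,.064]),1],rr.as_matrix()[:,2])
E
```

```text
time: 16.9
eef_pos: [0.56, -0.0546, 0.3118]
tcp_rot: [-0.058, 0.979, -0.013, -0.197]
contact_force: [0.3, 0.3, -3.7]
opening: 0.107
time: 17.4
eef_pos: [0.5904, -0.0511, 0.329]
tcp_rot: [-0.056, 0.939, -0.021, -0.338]
contact_force: [-0.8, -0.0, -2.0]
opening: 0.101
time: 17.7
eef_pos: [0.5892, -0.0509, 0.3276]
tcp_rot: [-0.056, 0.939, -0.021, -0.339]
contact_force: [-0.1, 0.2, -2.0]
opening: 0.102
scene [(array([367., 292.]), 0.54), (array([385., 302.]), 0.48), (array([355., 283.]), 0.44)]
side [(array([370., 256.]), 0.63), (array([388., 246.]), 0.6), (array([378., 421.]), 0.59)]
lip model [-2.59909086e-02 -3.47097295e-04  2.12504323e-01  1.00000000e+00] [-0.63530755 -0.07748478 -0.76836217]
```

View pics/t3_scene.png

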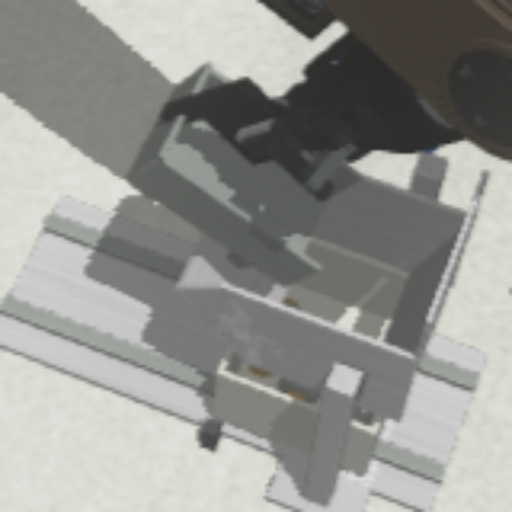

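View pics/t3_side.png

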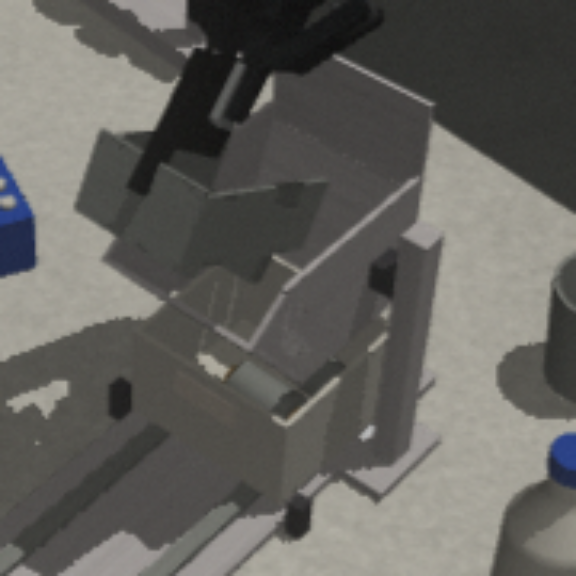

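Both views show the scoop empty and filter stubs inside the box. The wrist load dropped from about 4.2 N to 2.0 N, which matches the empty scoop alone. I'll raise it, level it and carry it back.

```bash
python3 - <<'E'
from tip import *
plan([tp(-.025,.24,36),tp(-.03,.30,0),([.49,-.17,.364],down(187)),([.488,-.3175,.36],down(187))],1,step=4,ang=6)
E
```

```text
[[1, 2.08, 0.01, -1.49, 0.02, -3.79, -0.15], [1, 0.82, 0.0, 0.38, 0.0, -5.14, 0.0], [1, 0.85, 0.0, 0.3, 0.0, -5.14, 0.0], [1, 0.88, 0.0, 0.23, 0.0, -5.14, 0.0], [1, 0.89, 0.0, 0.15, 0.0, -5.14, 0.0]]
[[1, 0.91, 0.0, 0.07, 0.0, -5.14, 0.0], [1, 0.9, 0.0, -0.02, 0.0, -5.14, 0.0], [1, 0.9, 0.0, -0.09, 0.0, -5.14, 0.0], [1, 1.48, -3.54, 0.0, 0.0, -0.01, 0.0], [1, 1.47, -3.55, 0.0, 0.0, -0.01, 0.0]]
[[1, 1.48, -3.54, 0.0, 0.0, -0.01, 0.0], [1, 0.5, -3.66, 0.1, 0.0, 0.0, 0.0], [1, 0.5, -3.65, 0.1, 0.0, 0.0, 0.0], [1, 0.49, -3.66, 0.1, 0.0, 0.0, 0.0], [1, 0.5, -3.65, 0.1, 0.0, 0.0, 0.0]]
end [ 0.488  -0.3175  0.36  ] [ 0.  0. -1.]
```

```bash
python3 -m crank '[[1,2.1,0,-1.5,0,-3.8,-0.1],[1,0.8,0,0.4,0,-5.1,0],[1,0.9,0,0.3,0,-5.1,0],[1,0.9,0,0.2,0,-5.1,0],[1,0.9,0,0.2,0,-5.1,0]]'
python3 -m crank '[[1,0.9,0,0.1,0,-5.1,0],[1,0.9,0,0,0,-5.1,0],[1,0.9,0,-0.1,0,-5.2,0],[1,0,0,0,0,0,0]]'
python3 - <<'E'
from tip import *
for n in ("scene","side"):
    r=read_camera(n)
    x0,y0,x1,y1=(270,180,430,340) if n=="scene" else (290,130,470,310)
    cv2.imwrite(f"pics/t4_{n}.png",cv2.resize(r["color"][y0:y1,x0:x1,::-1],None,fx=3.2,fy=3.2))
plan([([.49,-.17,.364],down(187)),([.488,-.3175,.36],down(187))],1,step=4,ang=6)
E
```

```text
time: 18.4
eef_pos: [0.5464, -0.0559, 0.3591]
tcp_rot: [-0.06, 0.989, -0.008, -0.134]
contact_force: [0.4, 0.4, -1.4]
opening: 0.106
time: 18.8
eef_pos: [0.5182, -0.0591, 0.3644]
tcp_rot: [-0.06, 0.998, -0.0, -0.002]
contact_force: [0.1, 0.3, -1.4]
opening: 0.103
[[1, 1.43, -3.55, 0.0, -0.01, -0.1, -0.03], [1, 1.44, -3.54, 0.0, -0.01, -0.1, -0.03], [1, 1.44, -3.55, -0.01, -0.01, -0.1, -0.03], [1, 0.5, -3.65, 0.1, 0.0, 0.0, 0.0], [1, 0.5, -3.66, 0.1, 0.0, 0.0, 0.0]]
[[1, 0.5, -3.65, 0.1, 0.0, 0.0, 0.0], [1, 0.5, -3.65, 0.1, 0.0, 0.0, 0.0]]
end [ 0.488  -0.3175  0.36  ] [-0.  0. -1.]
```

View pics/t4_scene.png

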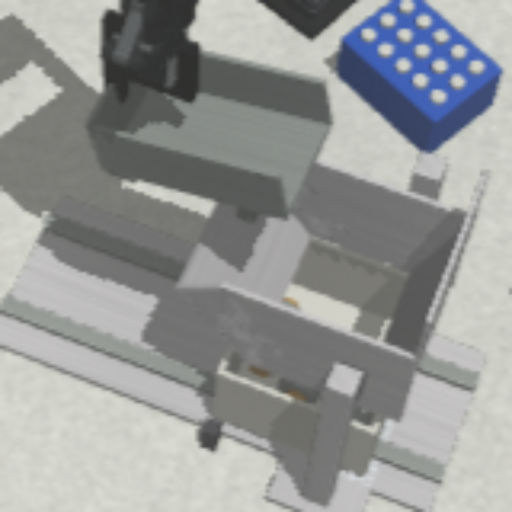

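View pics/t4_side.png

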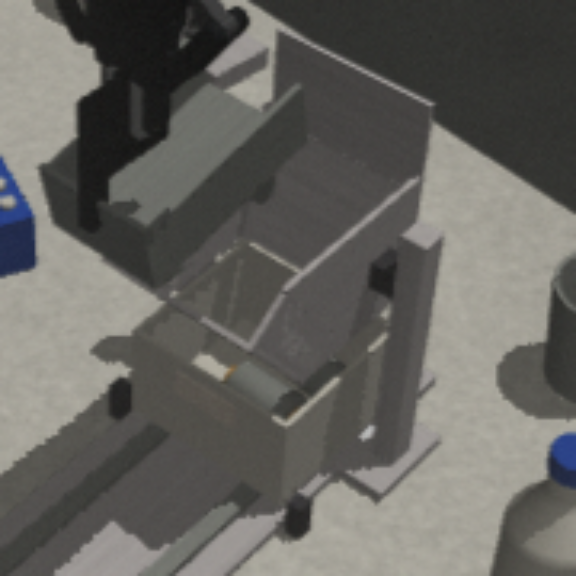

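```bash
python3 -m crank '[[1,1.4,-3.5,0,0,0,0],[1,1.4,-3.6,0,0,0,0],[1,1.4,-3.6,0,0,0,0],[1,0.5,-3.6,0.1,0,0,0],[1,0.5,-3.6,0.1,0,0,0]]'
python3 -m crank '[[1,0.5,-3.6,0.1,0,0,0],[1,0.5,-3.6,0.1,0,0,0],[1,0,0,0,0,0,0]]'
python3 - <<'E'
from h import *
plan([([.487,-.3177,.20],down(187)),([.487,-.3177,.115],down(187))],1,step=3.5,ang=6)
r=read_camera("wrist"); cv2.imwrite("pics/w8.png",r["color"][:,:,::-1])
E
```

```text
time: 19.4
eef_pos: [0.4908, -0.2447, 0.3611]
tcp_rot: [-0.061, 0.998, 0.0, -0.003]
contact_force: [0.9, 1.0, -1.8]
opening: 0.101
time: 19.7
eef_pos: [0.4891, -0.3199, 0.3578]
tcp_rot: [-0.059, 0.998, 0.0, -0.004]
contact_force: [1.2, 0.2, -2.2]
opening: 0.102
[[1, 0.01, 0.05, 3.16, 0.01, -0.09, -0.06], [1, 0.02, 0.04, 3.15, 0.01, -0.09, -0.06], [1, 0.02, 0.05, 3.16, 0.01, -0.09, -0.06], [1, 0.02, 0.05, 3.16, 0.01, -0.09, -0.06], [1, 0.04, 0.05, 3.15, 0.01, -0.09, -0.06]]
[[1, 0.0, 0.0, 2.83, 0.0, -0.01, 0.01], [1, 0.0, 0.0, 2.84, 0.0, -0.01, 0.01], [1, -0.01, 0.0, 2.83, 0.0, -0.01, 0.01]]
end [ 0.487  -0.3177  0.115 ] [ 0.  0. -1.]
```

View pics/w8.png

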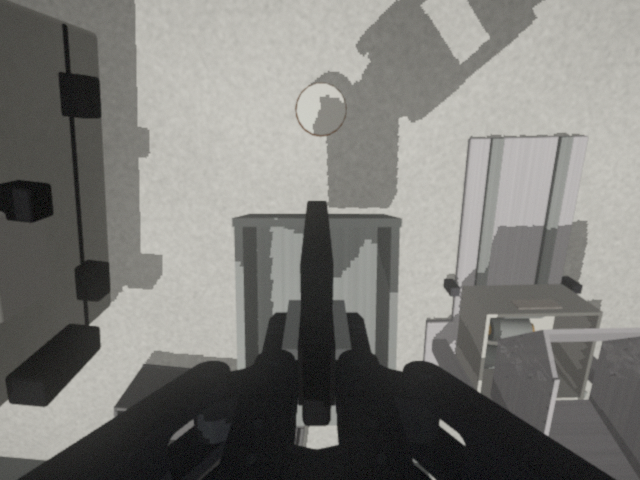

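The scoop sits in the jaws exactly as at the first lift (rear edge at row 215, handle at column 316), so it has not slipped. The jar is clear, so I'll lower it onto its old spot.

```bash
python3 -m crank '[[1,0,0.1,3.2,0,0,0],[1,0,0.1,3.2,0,0,0],[1,0,0,3.2,0,0,0],[1,0,0,3.2,0,0,0],[1,0,0,3.2,0,0,0]]'
python3 -m crank '[[1,0,0,2.8,0,-0.2,0],[1,0,0,2.8,0,-0.2,0],[1,0,0,2.2,0,0,0],[1,0,0,0,0,0,0],[1,0,0,0,0,0,0]]'
```

```text
time: 20.25
eef_pos: [0.4889, -0.3127, 0.1982]
tcp_rot: [-0.061, 0.998, 0.0, -0.003]
contact_force: [1.5, -0.5, -2.6]
opening: 0.104
time: 20.75
eef_pos: [0.4887, -0.3133, 0.1216]
tcp_rot: [-0.061, 0.998, 0.001, 0.001]
contact_force: [0.0, -0.5, -0.9]
opening: 0.105
```

```bash
python3 -m crank '[[1,0,0,1,0,0,0],[1,0,0,0.8,0,0,0],[1,0,0,0.3,0,0,0],[1,0,0,0.2,0,0,0],[1,0,0,0,0,0,0]]'
python3 - <<'E'
from h import *
r=read_camera("side"); cv2.imwrite("pics/s14.png",cv2.resize(r["color"][230:430,340:490,::-1],None,fx=3,fy=3))
E
```

```text
time: 21.25
eef_pos: [0.4882, -0.3139, 0.0984]
tcp_rot: [-0.061, 0.998, 0.0, 0.001]
contact_force: [-0.4, -0.8, -2.4]
opening: 0.109
```

View pics/s14.png

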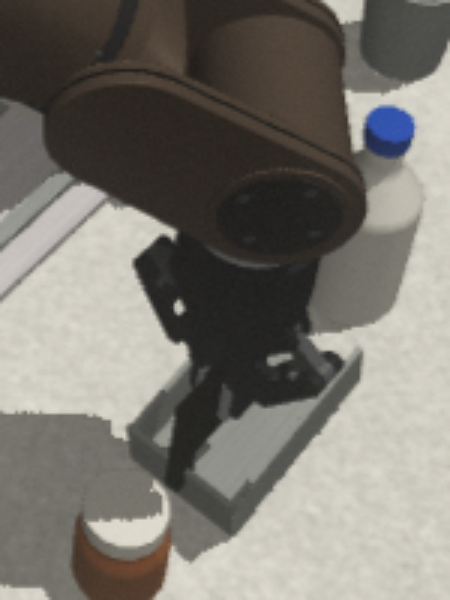

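Still about 2 mm up, with no bench contact in the force reading. I'll ease it down.

```bash
python3 -m crank '[[1,0,0,0.2,0,0,0],[1,0,0,0.1,0,0,0],[1,0,0,0,0,0,0]]'
```

```text
time: 21.6
eef_pos: [0.4886, -0.3141, 0.0964]
tcp_rot: [-0.061, 0.998, -0.0, 0.001]
contact_force: [-0.2, 1.5, 1.6]
opening: 0.103
```

```bash
python3 -m crank '[[0.3,0,0,0,0,0,0],[0,0,0,0,0,0,0],[-0.2,0,0,0,0,0,0],[-0.2,0,0,0,0,0,0],[-0.2,0,0,0,0,0,0]]'
python3 -m crank '[[-0.2,0,0,-1,0,0,0],[-0.2,0,0,-2.5,0,0,0],[-0.2,0,0,-3.5,0,0,0],[-0.2,0,0,-3.5,0,0,0],[-0.2,0,0,-3.5,0,0,0]]'
python3 -m crank '[[-0.2,1,0,-3,0,0,0],[-0.2,1,0,-3,0,0,0],[-0.2,0,0,0,0,0,0],[-0.2,0,0,0,0,0,0],[-0.2,0,0,0,0,0,0]]'
python3 - <<'E'
from tip import *
c={n:read_camera(n) for n in("scene","side","wrist")}
cv2.imwrite("pics/f_w.png",c["wrist"]["color"][:,:,::-1]); cv2.imwrite("pics/f_s.png",c["scene"]["color"][:,:,::-1]); cv2.imwrite("pics/f_d.png",c["side"]["color"][:,:,::-1])
for t,z in [("scoop_grip",.095),("scoop_lip",.032),("scoop",0),("box_front",.095),("filter0",.038),("jar",0),("bottle",0),("pump",0),("rack",0),("wrench",0)]:
    for n in c:
        for q in place_of(t,n)[:3 if t=="filter0" else 1]:
            P=onz(c[n],q["location"],z); print(t,n,round(q["p"],2),np.round(P,3), np.round((np.linalg.inv(S)@np.r_[P,1])[:2],3) if t in("filter0","box_front") else "")
E
```

```text
time: 22.1
eef_pos: [0.4883, -0.3139, 0.0956]
tcp_rot: [-0.061, 0.998, 0.0, 0.001]
contact_force: [0.0, 0.1, -0.4]
opening: 0.603
time: 22.6
eef_pos: [0.4879, -0.3139, 0.2378]
tcp_rot: [-0.061, 0.998, -0.0, 0.001]
contact_force: [0.3, -0.0, -0.6]
opening: 0.6
time: 23.1
eef_pos: [0.4677, -0.3159, 0.2943]
tcp_rot: [-0.061, 0.998, 0.001, 0.0]
contact_force: [0.1, -1.0, -0.5]
opening: 0.598
scoop_grip scene 0.6 [ 0.491 -0.308  0.095] 
scoop_grip side 0.82 [ 0.483 -0.313  0.095] 
scoop_grip wrist 0.92 [ 0.487 -0.315  0.095] 
scoop_lip scene 0.89 [ 0.594 -0.305  0.032] 
scoop_lip side 0.94 [ 0.592 -0.301  0.032] 
scoop scene 0.79 [ 0.533 -0.317  0.   ] 
scoop side 0.87 [ 0.519 -0.31   0.   ] 
scoop wrist 0.81 [ 0.528 -0.308  0.   ] 
box_front scene 0.74 [ 0.589 -0.044  0.095] [-0.063  0.007]
box_front side 0.75 [ 0.578 -0.053  0.095] [-0.075 -0.001]
box_front wrist 0.75 [ 0.59  -0.05   0.095] [-0.062  0.001]
filter0 scene 0.53 [ 0.689 -0.045  0.038] [ 0.036 -0.006]
filter0 scene 0.46 [ 0.598 -0.04   0.038] [-0.053  0.01 ]
filter0 scene 0.41 [ 0.642 -0.05   0.038] [-0.011 -0.005]
filter0 side 0.68 [ 0.39  -0.337  0.038] [-0.296 -0.26 ]
filter0 side 0.6 [ 0.636 -0.041  0.038] [-0.016  0.004]
filter0 wrist 0.92 [ 0.642 -0.047  0.038] [-0.011 -0.003]
jar scene 0.7 [ 0.403 -0.325  0.   ] 
jar side 0.55 [ 0.405 -0.325  0.   ] 
jar wrist 0.96 [ 0.404 -0.322  0.   ] 
bottle scene 0.84 [ 0.665 -0.285  0.   ] 
bottle side 0.65 [ 0.662 -0.269  0.   ] 
bottle wrist 0.73 [ 0.659 -0.274 -0.   ] 
pump scene 0.72 [0.457 0.289 0.   ] 
pump side 0.82 [0.45  0.289 0.   ] 
rack side 0.58 [0.578 0.229 0.   ] 
wrench scene 0.61 [0.333 0.351 0.   ] 
wrench side 0.89 [0.331 0.353 0.   ]
```

View pics/f_w.png

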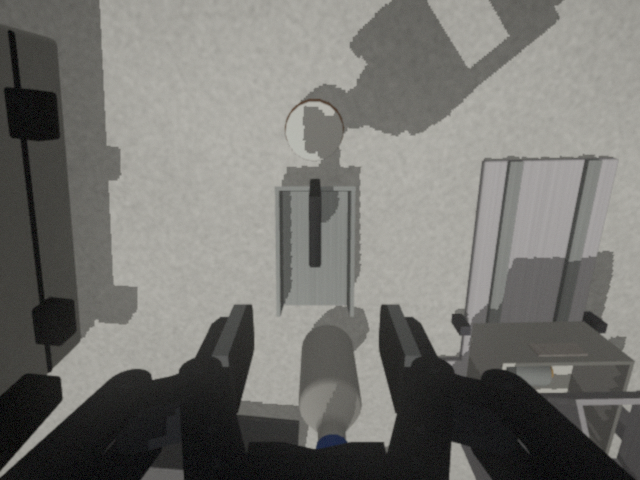

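View pics/f_d.png

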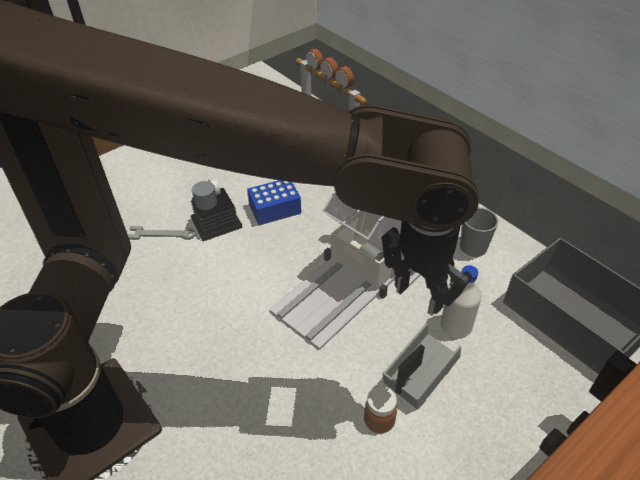

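View pics/f_s.png

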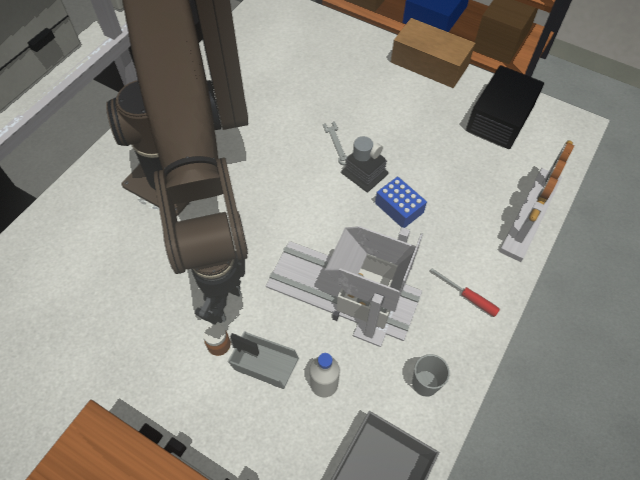

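Final views: the scoop is empty and upright at its old spot, and the jar, bottle, pump, rack and wrench look unmoved. One check is left: the box against the index blocks, plus whether all three filters can be seen.

```bash
python3 - <<'E'
from tip import *
r=read_camera("wrist"); overlay("pics/f_o.png",r,S,0,None,(430,280,640,480),3.5)
r=read_camera("scene"); cv2.imwrite("pics/f_z.png",cv2.convertScaleAbs(cv2.resize(r["color"][220:350,310:430,::-1],None,fx=5,fy=4.5),alpha=1.5))
E
```

```text
(no output)
```

View pics/f_o.png

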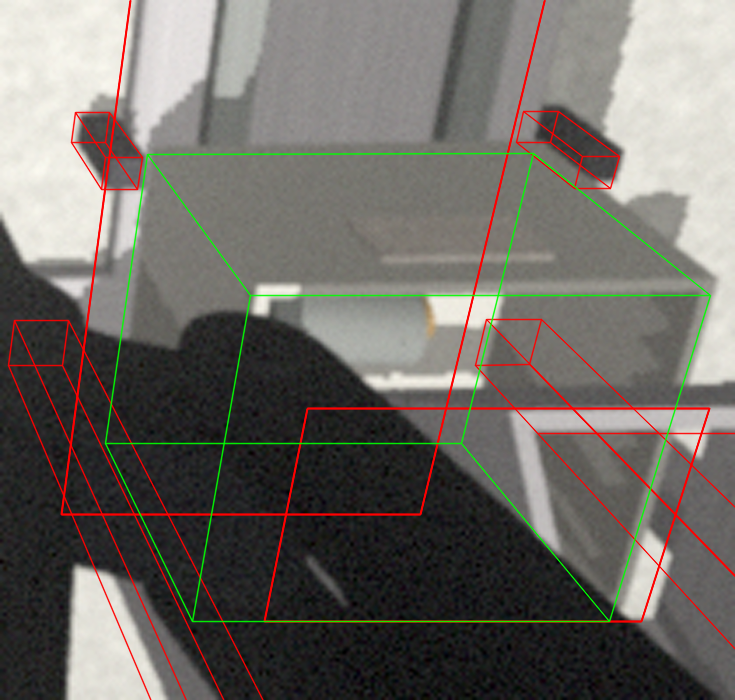

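View pics/f_z.png

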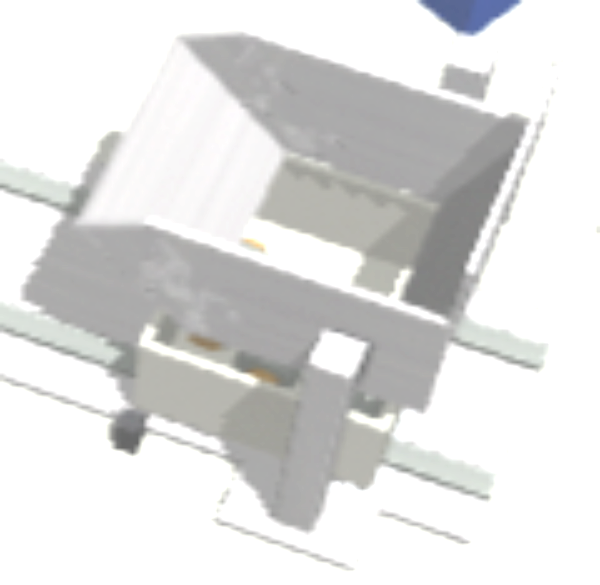

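The box is level with the blocks to about 3 mm. I can only count two or three stubs, so I'll look into the hopper from above with the wrist camera.

```bash
python3 -m crank '[[-0.2,0,0,-4,0,0,0],[-0.2,0,1,-4,0,0,0],[-0.2,-2,4,-3,0,0,0],[-0.2,-2,4.5,0,0,0,0],[-0.2,-2,4.5,0,0,0,0]]'
python3 -m crank '[[-0.2,-2,4.5,0,0,0,0],[-0.2,-2,4.5,0,0,0,0],[-0.2,-2,3,0,0,0,0],[-0.2,0,0,0,0,0,0],[-0.2,0,0,0,0,0,0]]'
python3 - <<'E'
from tip import *
r=read_camera("wrist"); cv2.imwrite("pics/f_w2.png",cv2.convertScaleAbs(r["color"][:,:,::-1],alpha=1.4))
for q in place_of("filter0","wrist"): P=onz(r,q["location"],.038); print(round(q["p"],2),np.round(q["location"]),np.round((np.linalg.inv(S)@np.r_[P,1])[:2],3))
E
```

```text
time: 25.35
eef_pos: [0.5098, -0.1722, 0.4055]
tcp_rot: [-0.06, 0.998, -0.001, 0.003]
contact_force: [0.5, -0.1, 0.1]
opening: 0.597
time: 25.85
eef_pos: [0.5544, -0.0462, 0.4036]
tcp_rot: [-0.062, 0.998, -0.0, 0.001]
contact_force: [-0.7, 0.6, -0.3]
opening: 0.599
0.94 [305. 244.] [-0.011 -0.006]
0.61 [301. 273.] [ 0.031 -0.011]
0.38 [148. 230.] [-0.03  -0.214]
```

View pics/f_w2.png

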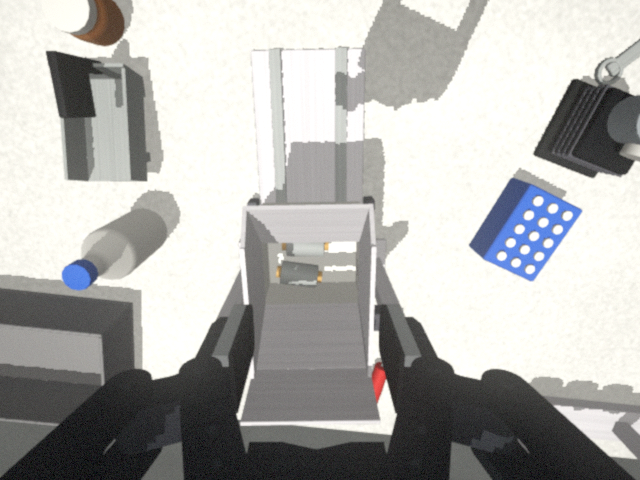

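I can see two filters through the spout, at x ≈ -11 and +31 mm. The front panel may be hiding the third, so I'll move the camera right over the spout.

```bash
python3 -m crank '[[-0.2,-3,0,-1,0,0,0],[-0.2,-4,0,-1,0,0,0],[-0.2,-4,0,0,0,0,0],[-0.2,-4,0,0,0,0,0],[-0.2,-3,0,0,0,0,0]]'
python3 -m crank '[[-0.2,-2,0,0,0,0,0],[-0.2,0,0,0,0,0,0],[-0.2,0,0,0,0,0,0]]'
python3 - <<'E'
from tip import *
r=read_camera("wrist"); cv2.imwrite("pics/f_w3.png",cv2.convertScaleAbs(r["color"][:,:,::-1],alpha=1.4))
for q in place_of("filter0","wrist"): P=onz(r,q["location"],.038); print(round(q["p"],2),np.round(q["location"]),np.round((np.linalg.inv(S)@np.r_[P,1])[:2],3))
E
```

```text
time: 26.45
eef_pos: [0.7345, -0.027, 0.4234]
tcp_rot: [-0.059, 0.998, 0.0, 0.001]
contact_force: [-0.2, 0.0, 0.2]
opening: 0.6
time: 26.75
eef_pos: [0.7525, -0.0242, 0.4235]
tcp_rot: [-0.06, 0.998, 0.0, 0.0]
contact_force: [0.4, 0.5, 0.5]
opening: 0.597
0.84 [299. 121.] [ 0.032 -0.015]
0.83 [317.  55.] [-0.044  0.008]
```

View pics/f_w3.png

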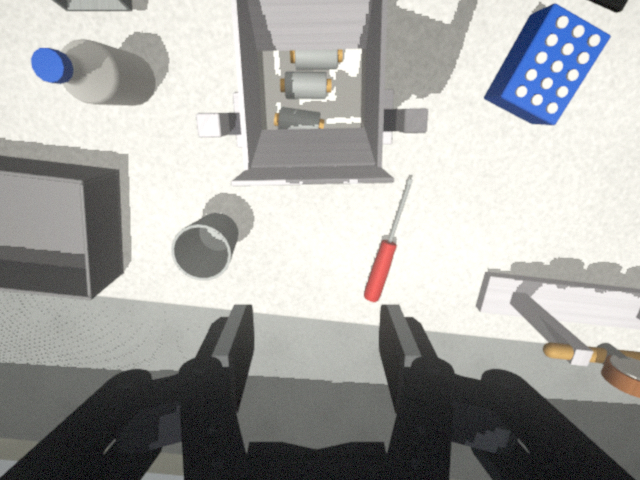

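All three filters show side by side on the box floor, at (317,57), (306,85) and (300,120). The arm is clear of everything, so I'm handing in.

```bash
python3 - <<'E'
from plant import *
s=get_state(); print(s["time"],s["contact_force"],abs(s["dq"]).max())
print(sign_off())
E
```

```text
26.85 [-0.32929422  0.155214   -0.04745553] 0.013391415188805936
the job is handed in; nothing more can be done
None
```

I finished the job and handed it in at 26.9 s of the 72 s allowed; `sign_off()` gives no verdict.

**What I did:** I pushed the box under the spout with closed, forward-tilted fingers. Then I picked up the scoop by its handle and tipped it about 40° with the lip at station x -25 mm, 212 mm high. The empty scoop went back upright on its old spot, released and clear of the arm.

**What the last checks showed:**
- **Box:** it stands level with the index blocks to about 3 mm in the overlays. The wrist and scene cameras put the front wall at station x -62 and -63 mm (target -60). The side-camera network disagreed at -75 mm, but its view was partly blocked by the gripper.
- **Filters:** all three lie side by side on the box floor, seen through the spout. The wrist load fell from about 4.2 N to 2.0 N after tipping, which matches the scoop alone.
- **Scoop:** it looks upright on the bench. I did not measure its tilt separately.
- **Bystanders:** the jar, bottle, pump and wrench measured within about 15 mm of their first positions. The rack's first measurement was bad, so I checked it only by eye; it looked unmoved.

**Close calls:** the last joint ran onto its limit during the push. Joint 3 read 2.485 against the stated 2.48 for a moment while backing off. The arm carried on normally, but if the stated limit is exact, that reading is slightly over it.

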